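# Take the masher from behind the spoon and stand it in the pot

## Robot

A 7-joint arm with a two-finger parallel gripper is mounted at the origin on the work surface. World frame = base frame: x ahead of the robot, y to its left, z up, the work surface at z = 0. Lengths are in m, angles in rad, forces in N, time in s.
With the tool pointing down it reaches from about 0.4 to 0.85 m from the base axis. Payload 10.4 kg.
Tool frame: the origin (TCP) lies midway between the tips of the shut fingers; the grasp point (between the pads) lies 19 mm behind it; x points along the fingers, z is the direction in which the jaws open and shut, and the axes are right-handed (so a half turn about x gives the same grasp; the last joint's range is limited). The gripper opens to 87 mm and grips with 3 to 60 N. Pads are 19 mm wide; open, the fingers measure 117 mm over their backs; the gripper's body (75 mm by 190 mm) begins 51 mm behind the grasp point.
Start: joints at [1.275, 0.332, -0.065, 1.46, 0.022, 1.35, -0.088], TCP at [0.168, -0.602, 0.223] pointing down, gripper open.
Joint ranges: [-2.6, 2.6], [-0.5, 2.12], [-1.47, 1.34], [0.16, 2.42], [-1.27, 4.41], [0.06, 2.06], [-2.6, 2.6]. Speed limits (rad/s): [2.22, 2.22, 2.79, 2.79, 3.14, 3.14, 3.14].

## Interface

Orientations are given as a unit quaternion [x, y, z, w].
In Python, from bench import read_state, camera, camera_params, close_job gives the robot as it stands.
- The arm moves only by the tool arm_command, never from a script. Its argument "targets" is a list of rows, each a list of 7 numbers: the closure in counts, from 0 (fully open) to 255 (shut), then the shift along the tool's x, y, z in mm, then the turn, a rotation vector about the tool's x, y, z in rad. A call has 1 to 10 rows; each row is the pose to reach, as a shift and turn from the pose commanded when the call began, along the tool's axes at that moment; what a row does not reach only later rows make up. A row lasts 1/10 s, in which the tool goes at most 50 mm and 8.59 degrees, less where a joint would pass 70% of its speed; a pose out of reach is approached as far as the arm can. A call with a gripper value outside its range is refused whole. The fingers move at their own pace and stop on an object; "newtons" is the grip in N (left out, the last holds). Time passes only in rows, so rows that repeat a pose let the fingers close. It gives the time, the measured TCP pose, the force and the opening at its end, in the units of the state.
- read_state(): the state, without advancing time (a new reading comes with each control period).
- camera(name): name is "scene" or "top" or "wrist"; returns the picture (400x640x3 uint8, red, green, blue); there is no depth.
- camera_params(name): a dict with "intrinsics" (3x3 intrinsics, pixels), "xyz" and "orientation" of the camera in the world; the wrist camera has in their place "mount" (4x4, takes a point from camera to tool coordinates, whose origin is the TCP and whose axes are the tool frame's). Camera axes: x right, y down, z forward; pixel columns grow to the right and rows downward; lengths in m; the calibration is good to about 2 mm. A picture is of the moment at which its call begins: read the wrist's pose just before it. camera_params takes no time and is no camera call.
- close_job(): hands the job in, once; it reports no verdict.
The state is a dict: "time": time; "joint_positions": joint angles; "joint_vel": joint speeds; "joint_torque": joint torques, N m; "ee_pos": TCP position; "eef_rot": TCP orientation; "ft_force": force on the tool from outside, world axes, zero at the start; "torque": the same for the moment, N m; "width": finger opening in m.
Only numpy, scipy, OpenCV 4.12 (cv2) and the standard library are available. Lean on these libraries where they do the work, as an engineer would, in place of code of your own. Each camera call takes 0.05 s, during which the arm holds its last target.

## Task

The wooden masher hangs behind the big steel spoon on the same hook of the trolley's rail. Move the spoon over to the empty hook first, then take the masher down and stand it head down in the aluminium pot (it may lean on the rim). Do not drop either of them, and leave the pot, the nested bowls and the salt jar where they are.

Things in the scene. Friction and masses are not known exactly. Their poses are not given: they have to be found in the camera images.
- full_hook: The crowded hook, dark flat-bar steel, clipped over the rail: the masher hangs on it behind, the spoon in front. Origin: centre of the top face of its prong where this meets the upright strap. The prong runs level along the hook's -x (to the robot, turned up to 0.1 rad) for 70 mm, 12 mm wide (y), 5 mm thick, then turns up at 50 degrees to its tip. Fixed, z = 0.335 m.
- full_hook_tip (a point): End of the crowded hook's upturned tip: 80 mm along -x from the strap and 10 mm above the prong's top face. The tip's outermost point is 82 mm from the strap, its highest edge 12 mm above that face.
- spare_hook: The empty hook: same shape, height, direction and origin as the crowded hook, on the same rail, 170 to 230 mm to its left or right. Its strap goes up from the origin to the rail.
- spare_hook_tip (a point): End of the empty hook's upturned tip (as for the crowded hook).
- rail: Horizontal round steel rail, 18 mm thick, along y, on two upright posts 440 mm either side. Its axis is 0.395 m high: 60 mm above the prongs and 14 mm behind (+x of) the hooks' origins. Origin: on the trolley below the middle of the rail. Fixed.
- spoon: Big steel serving spoon, about 0.16 kg, hanging in front, z up, x along the prong. Origin as spoon_loop. Rigid wire loop across the prong: wire 5 mm thick, opening 30 mm wide (y), 45 mm high, straight top 24 mm long. Round steel handle 16 mm thick from 55 to 178 mm below the origin; oval bowl 64 mm wide (y), 16 mm deep (x), from 197 to 283 mm below it.
- spoon_loop (a point): Middle of the underside of the top of its loop. When hung properly it lies on the top face of a prong.
- spoon_handle (a point): Point on the axis of the spoon's round handle (16 mm thick), 135 mm straight below spoon_loop; the place to grip.
- masher: Turned wooden masher, about 0.2 kg, hanging behind the spoon, z up, x along the prong. Origin as masher_loop. Rigid wire loop like the spoon's. Round wooden handle 24 mm thick from 60 to 216 mm below the origin; below it the cylindrical head, 50 mm in diameter, with a flat foot 285 mm below the origin.
- masher_loop (a point): Middle of the underside of the straight top of the masher's wire loop.
- masher_handle (a point): Point on the axis of the masher's round handle (24 mm thick), 178 mm straight below masher_loop and 107 mm above its foot; the place to grip.
- masher_foot (a point): Centre of the flat foot of the masher's head.
- pot: Open round aluminium pot, outer diameter 200 mm, 100 mm high, walls 4 mm, two black loop handles at its rim at +y and -y of the pot reaching 134 mm from its axis; 0.9 kg, loose on the trolley. Origin: centre of its underside; the inner floor is 5 mm above it.
- bowl_outer: Blue plastic bowl, 176 mm across the rim, 75 mm high, standing on the trolley; bystander. Origin: centre of its underside.
- bowl_inner: Orange plastic bowl, 148 mm across the rim, nested in the blue bowl, its rim 72 mm above the trolley; bystander. Origin: centre of its underside.
- salt_jar: Glass salt jar with a red lid, 60 mm in diameter, 70 mm high, standing on the trolley; bystander. Origin: centre of its underside.

How it is judged:
By the outcome, as a careful person would: the job done as asked, in the order asked, and still so for the second after the job is handed in, with the robot touching nothing.
It also fails if it takes over 72 s, if anything falls off the work surface, if the arm or the gripper's body presses on something with over 40 N, if the wrist force passes 120 N, or if a joint passes its speed limit or range.

## Working session

There is one attempt and no reset: what is moved stays moved. The work goes in short steps, Python scripts to look and compute and a tool call to move; the robot and the scene stay as the last step left them, time stands still between calls to the robot, and variables do not carry over. Pictures are saved under pics/ and viewed, and the job is handed in when it is done.

Besides the shell and the picture viewer there is one more tool, called after "Call:" as name(argument=value, ...) on one line, values as JSON. arm_command: Moves the arm, as the interface text tells. Its arguments: {"type":"object","properties":{"targets":{"type":"array"},"newtons":{"type":"number"}},"required":["targets"]}

```bash
ls; mkdir -p pics
python3 - <<'E'
from bench import *
import cv2,json
s=read_state();print(s)
for n in("scene","top","wrist"):
    print(n,camera_params(n))
    cv2.imwrite(f"pics/{n}0.png",camera(n)[:,:,::-1])
E
```

```text
pics
{'time': 0.0, 'joint_positions': array([ 1.27539526,  0.33285474, -0.06471949,  1.46098618,  0.02159705,
        1.34990361, -0.08849815]), 'joint_vel': array([-0.00026528, -0.00039934, -0.00061067,  0.00047848,  0.00216254,
       -0.0004121 ,  0.00171145]), 'joint_torque': array([-2.78470015e-04, -6.23253322e+01,  2.45495327e-02, -3.89892805e+01,
       -6.14311569e-02,  3.94599012e-02,  1.66245513e-04]), 'ee_pos': array([ 0.16828831, -0.60149104,  0.22174327]), 'eef_rot': array([ 0.42764893,  0.56377647, -0.42706132,  0.56293082]), 'ft_force': array([ 0.10987817, -0.52383987,  0.27717702]), 'torque': array([-0.05157269,  0.01151437,  0.03707186]), 'width': 0.0871948794557663}
scene {'intrinsics': array([[446.20788087,   0.        , 311.30974785],
       [  0.        , 446.20788087, 191.95549273],
       [  0.        ,   0.        ,   1.        ]]), 'xyz': array([1.35061304, 0.26436009, 1.01053021]), 'orientation': array([ 0.53095337,  0.74759137, -0.31967323, -0.23875653])}
top {'intrinsics': array([[514.93235411,   0.        , 321.88106549],
       [  0.        , 514.93235411, 202.16278367],
       [  0.        ,   0.        ,   1.        ]]), 'xyz': array([ 0.50435011, -0.00599546,  1.30917289]), 'orientation': array([-0.7062315 ,  0.70753171, -0.00784761,  0.02396576])}
wrist {'intrinsics': array([[353.86390643,   0.        , 320.58988285],
       [  0.        , 353.86390643, 197.28196476],
       [  0.        ,   0.        ,   1.        ]]), 'mount': array([[-9.78148868e-04, -2.99727218e-01,  9.54024443e-01,
        -1.62869827e-01],
       [ 1.62898972e-03, -9.54024111e-01, -2.99725443e-01,
         8.17312093e-02],
       [ 9.99998195e-01,  1.26091991e-03,  1.42143016e-03,
        -1.38637192e-04],
       [ 0.00000000e+00,  0.00000000e+00,  0.00000000e+00,
         1.00000000e+00]])}
```

View pics/scene0.png

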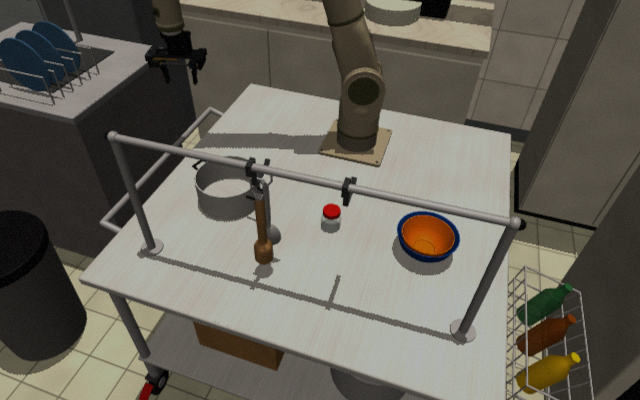

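View pics/top0.png

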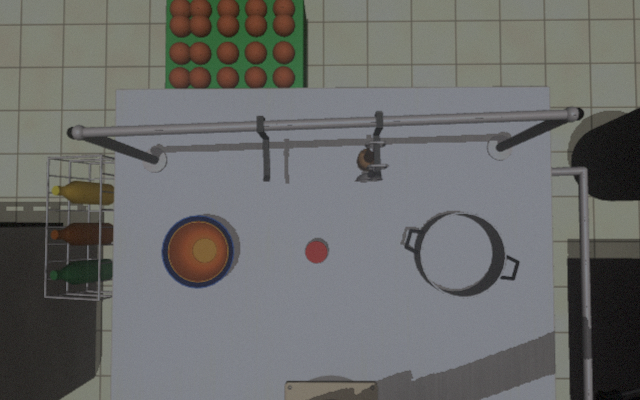

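View pics/wrist0.png

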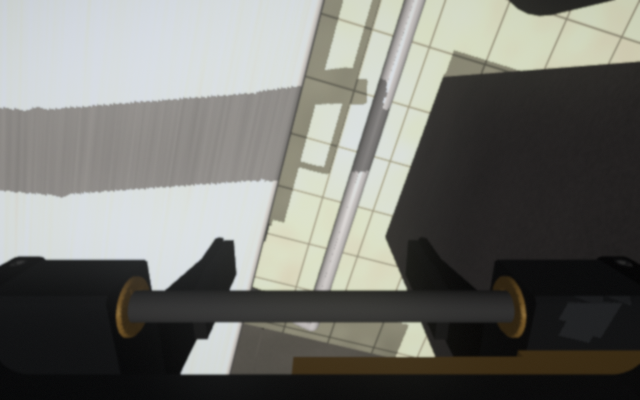

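```bash
cat > h.py <<'E'
import numpy as np,cv2
from scipy.spatial.transform import Rotation as R
from bench import *
def pose(name,s=None):
    p=camera_params(name);K=p["intrinsics"]
    if name=="wrist":
        s=s or read_state();M=p["mount"];Rt=R.from_quat(s["eef_rot"]).as_matrix()
        return K,Rt@M[:3,:3],s["ee_pos"]+Rt@M[:3,3]
    return K,R.from_quat(p["orientation"]).as_matrix(),p["xyz"]
def ray(name,uv,s=None):
    K,Rm,o=pose(name,s);d=Rm@np.linalg.inv(K)@np.array([uv[0],uv[1],1.]);return o,d/np.linalg.norm(d)
def onz(name,uv,z,s=None):
    o,d=ray(name,uv,s);return o+d*(z-o[2])/d[2]
def proj(name,P,s=None):
    K,Rm,o=pose(name,s);c=Rm.T@(np.asarray(P)-o);q=K@c;return q[:2]/q[2]
def two(r1,r2):
    (a,d),(b,e)=r1,r2;A=np.stack([d,-e],1);t=np.linalg.lstsq(A,b-a,rcond=None)[0]
    p,q=a+d*t[0],b+e*t[1];return (p+q)/2,np.linalg.norm(p-q)
E
python3 - <<'E'
import cv2
a=cv2.imread('pics/top0.png')[95:215,220:420];cv2.imwrite('pics/t0z.png',cv2.resize(a,(800,480),interpolation=cv2.INTER_CUBIC))
a=cv2.imread('pics/scene0.png')[130:280,180:380];cv2.imwrite('pics/s0z.png',cv2.resize(a,(800,600),interpolation=cv2.INTER_CUBIC))
from h import *
for n in("scene","top"):
    for P in([.6,.2,0],[.6,-.2,0],[.7,0,.335],[.7,0,.395]):print(n,P,proj(n,P))
E
```

```text
scene [0.6, 0.2, 0] [370.70707182 280.38970827]
scene [0.6, -0.2, 0] [238.25938701 242.91305246]
scene [0.7, 0, 0.335] [287.25321296 199.15104666]
scene [0.7, 0, 0.395] [286.70092213 178.45363927]
top [0.6, 0.2, 0] [252.9696463  187.99812157]
top [0.6, -0.2, 0] [409.9929471  187.52916742]
top [0.7, 0, 0.335] [330.26463052 122.6354306 ]
top [0.7, 0, 0.395] [330.04451333 115.95988817]
```

View pics/t0z.png

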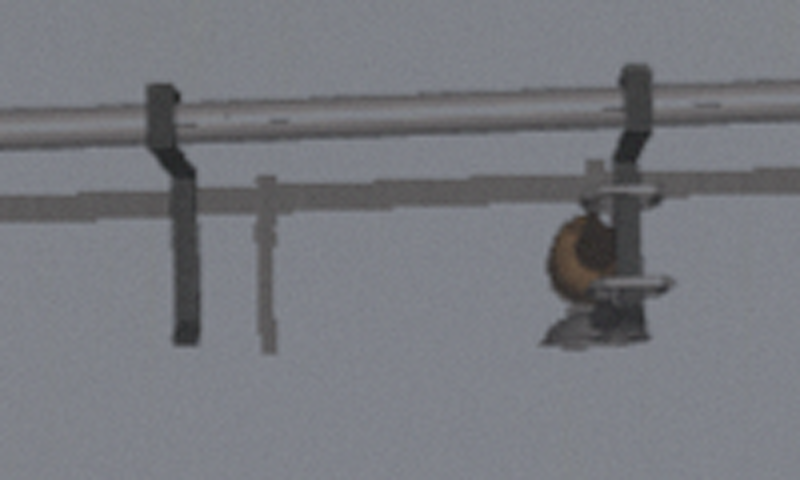

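View pics/s0z.png

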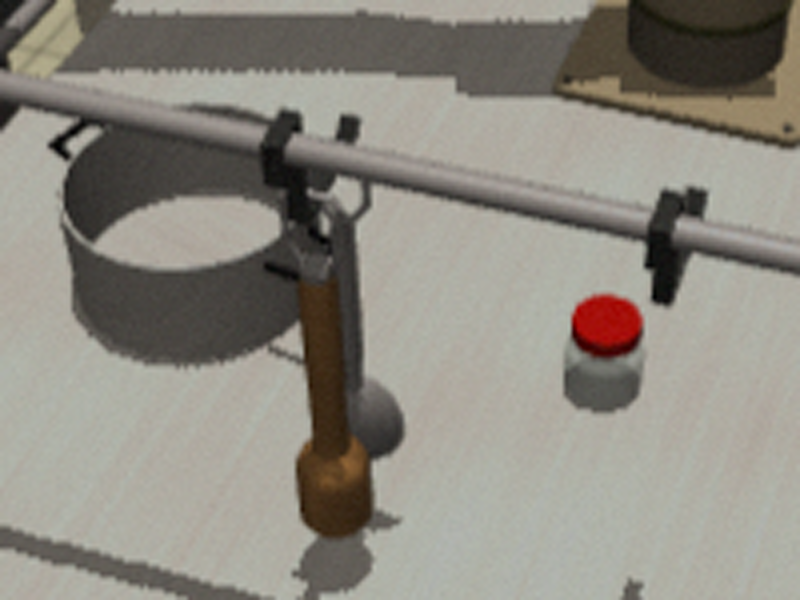

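Run:
```python
from h import *
s=read_state();print(R.from_quat(s["eef_rot"]).as_matrix().round(3), s["time"])
def Z(x,y):return (220+(x+.5)/4-.5,95+(y+.5)/4-.5)
def S(x,y):return (180+(x+.5)/4-.5,130+(y+.5)/4-.5)
for n,p,z in[("spare base",(185,178),.335),("spare end",(187,345),.345),("spare mid",(186,250),.335),("spare strap top",(161,115),.404),
 ("full base",(628,165),.335),("full mid",(627,240),.335),("full end",(627,336),.345),("masher loop",(620,197),.34),("spoon loop",(635,288),.34)]:
    print(n,onz("top",Z(*p),z).round(4))
t=cv2.imread('pics/top0.png');
hsv=cv2.cvtColor(t,cv2.COLOR_BGR2HSV)
for n,uv,z in[("pot",(459,252),.1),("jar",(317,251),.07),("bowl",(198,251),.073)]:print(n,onz("top",uv,z).round(3))
print("rail",onz("top",(80,132),.395),onz("top",(570,114),.395))
# scene: masher foot, spoon bowl
print(two(ray("top",Z(580,262)),ray("scene",S(335,505))))
```

```text
[[-0.     0.963  0.269]
 [ 0.001  0.269 -0.963]
 [-1.    -0.    -0.001]] 0.15
spare base [0.669 0.123 0.335]
spare end [0.5882 0.1205 0.345 ]
spare mid [0.6344 0.1224 0.335 ]
spare strap top [0.6856 0.1247 0.404 ]
full base [ 0.6741 -0.0881  0.335 ]
full mid [ 0.6383 -0.0874  0.335 ]
full end [ 0.5917 -0.0863  0.345 ]
masher loop [ 0.658  -0.0838  0.34  ]
spoon loop [ 0.6148 -0.0906  0.34  ]
pot [ 0.442 -0.297  0.1  ]
jar [0.443 0.034 0.07 ]
bowl [0.443 0.321 0.073]
rail [0.67355648 0.45211211 0.395     ] [ 0.70086169 -0.4250954   0.395     ]
(array([ 0.66375374, -0.08481767,  0.06188551]), np.float64(0.006835510505312762))
```

```bash
cat >> h.py <<'E'
def rot(az,p):
    # tool x pointing azimuth az, pitch p down (deg); tool y on the lower/robot side
    a,p=np.radians([az,p]);x=np.array([np.cos(a)*np.cos(p),np.sin(a)*np.cos(p),-np.sin(p)])
    z=np.array([-np.sin(a),np.cos(a),0]);return np.stack([x,np.cross(z,x),z],1)
def goto(P,Rm,grasp=False):
    s=read_state();R0=R.from_quat(s["eef_rot"]).as_matrix()
    P=np.array(P,float)+(Rm[:,0]*.019 if grasp else 0)
    d=R0.T@(P-s["ee_pos"])*1000;w=R.from_matrix(R0.T@Rm).as_rotvec()
    print("shift",d.round(1),np.linalg.norm(d).round(0),"turn",w.round(3),np.degrees(np.linalg.norm(w)).round(1))
def st():
    s=read_state();r=R.from_quat(s["eef_rot"]).as_matrix()
    print(round(s["time"],2),"p",s["ee_pos"].round(4),"x",r[:,0].round(3),"z",r[:,2].round(3),"q",s["joint_positions"].round(2),"F",s["ft_force"].round(2),"w",round(s["width"],4))
E
python3 - <<'E'
from h import *
st();goto((.40,-.15,.28),rot(-10,60))
E
```

```text
0.15 p [ 0.1683 -0.6016  0.2219] x [-0.     0.001 -1.   ] z [ 0.269 -0.963 -0.001] q [ 1.28  0.33 -0.06  1.46  0.02  1.35 -0.09] F [-0.67  0.32  0.09] w 0.087
shift [ -57.7  344.8 -372.5] 511.0 turn [-2.613 -0.701 -0.161] 155.3
```

Call:
arm_command(targets=[[0, -5, 17, -18, -0.13, -0.035, -0.008], [0, -10, 34, -37, -0.26, -0.07, -0.016], [0, -15, 52, -56, -0.39, -0.105, -0.024], [0, -20, 69, -74, -0.52, -0.14, -0.032], [0, -25, 86, -93, -0.65, -0.175, -0.04], [0, -30, 103, -112, -0.78, -0.21, -0.048], [0, -35, 121, -130, -0.91, -0.245, -0.056], [0, -40, 138, -149, -1.04, -0.28, -0.064], [0, -45, 155, -168, -1.17, -0.315, -0.072], [0, -50, 172, -186, -1.3, -0.35, -0.08]])

```text
time: 1.15
ee_pos: [0.2842, -0.3752, 0.2726]
eef_rot: [-0.098, 0.622, -0.083, 0.773]
ft_force: [1.1, -0.4, 0.4]
width: 0.0873
```

Run:
```python
from h import *
st();goto((.40,-.15,.28),rot(-10,60))
```

```text
1.15 p [ 0.2842 -0.3752  0.2726] x [ 0.213 -0.25  -0.944] z [0.977 0.047 0.208] q [ 1.12 -0.29 -0.25  2.02 -0.08  1.06  0.92] F [ 1.14 -0.42  0.39] w 0.0873
shift [-38.6 216.8 125.3] 253.0 turn [-1.307 -0.351 -0.078] 77.7
```

Call:
arm_command(targets=[[0, -4, 22, 12, -0.13, -0.035, -0.008], [0, -8, 43, 25, -0.26, -0.07, -0.016], [0, -12, 65, 37, -0.39, -0.105, -0.024], [0, -16, 87, 50, -0.52, -0.14, -0.032], [0, -20, 108, 63, -0.65, -0.175, -0.04], [0, -24, 130, 75, -0.78, -0.21, -0.048], [0, -28, 152, 88, -0.91, -0.245, -0.056], [0, -32, 173, 100, -1.04, -0.28, -0.064], [0, -36, 195, 113, -1.17, -0.315, -0.072], [0, -39, 217, 125, -1.3, -0.35, -0.08]])

```text
time: 2.15
ee_pos: [0.4107, -0.1556, 0.2789]
eef_rot: [-0.576, 0.408, 0.3, 0.642]
ft_force: [-0.5, -0.9, -0.3]
width: 0.087
```

Run:
```python
from h import *
st();goto((.615,-.09,.2)-np.array([.11,0,0]),rot(2,45),True)
cv2.imwrite("pics/w1.png",camera("wrist")[:,:,::-1])
```

```text
2.15 p [ 0.4107 -0.1556  0.2789] x [ 0.488 -0.085 -0.869] z [0.179 0.984 0.004] q [ 0.59 -0.5  -0.18  2.21 -0.25  0.93  1.89] F [-0.48 -0.89 -0.33] w 0.087
shift [127.2 -35.9  83.9] 157.0 turn [-0.174 -0.128 -0.266] 19.6
```

View pics/w1.png

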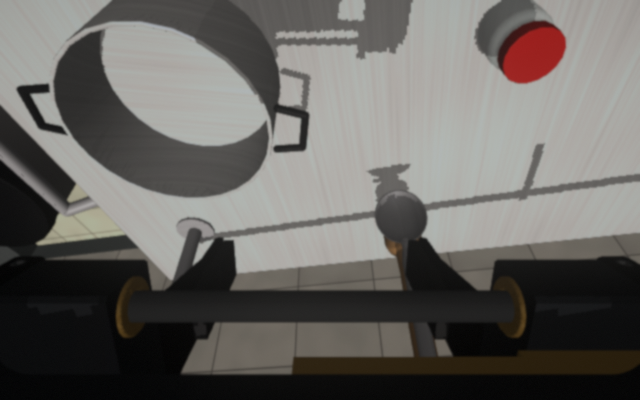

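Call:
arm_command(targets=[[0, 21, -6, 14, -0.03, -0.02, -0.045], [0, 42, -12, 28, -0.06, -0.043, -0.09], [0, 64, -18, 42, -0.09, -0.065, -0.133], [0, 85, -24, 56, -0.12, -0.085, -0.178], [0, 106, -30, 70, -0.15, -0.107, -0.222], [0, 127, -36, 84, -0.174, -0.128, -0.266], [0, 127, -36, 84, -0.174, -0.128, -0.266]])

```text
time: 2.9
ee_pos: [0.5189, -0.0896, 0.1855]
eef_rot: [0.657, -0.26, -0.282, -0.65]
ft_force: [-0.5, -0.5, -0.1]
width: 0.0871
```

Run:
```python
from h import *
st()
cv2.imwrite("pics/w2.png",camera("wrist")[:,:,::-1]);cv2.imwrite("pics/t2.png",camera("top")[:,:,::-1])
a=cv2.imread('pics/t2.png')[95:215,220:420];cv2.imwrite('pics/t2z.png',cv2.resize(a,(800,480),interpolation=cv2.INTER_CUBIC))
```

```text
2.9 p [ 0.5189 -0.0896  0.1855] x [ 0.706  0.025 -0.708] z [-0.032  0.999  0.003] q [ 0.24 -0.31 -0.05  2.42 -0.6   0.31  2.3 ] F [-0.46 -0.5  -0.11] w 0.0871
```

View pics/w2.png

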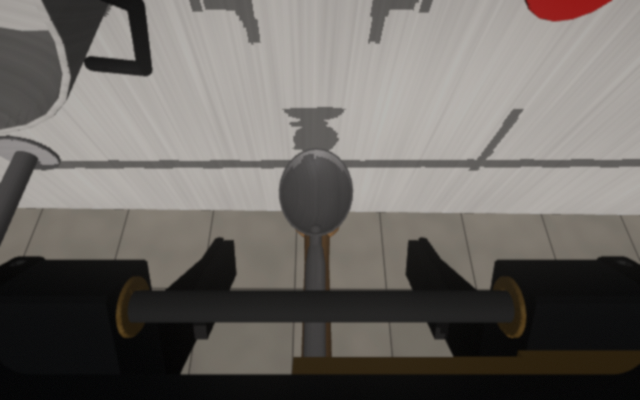

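View pics/t2z.png

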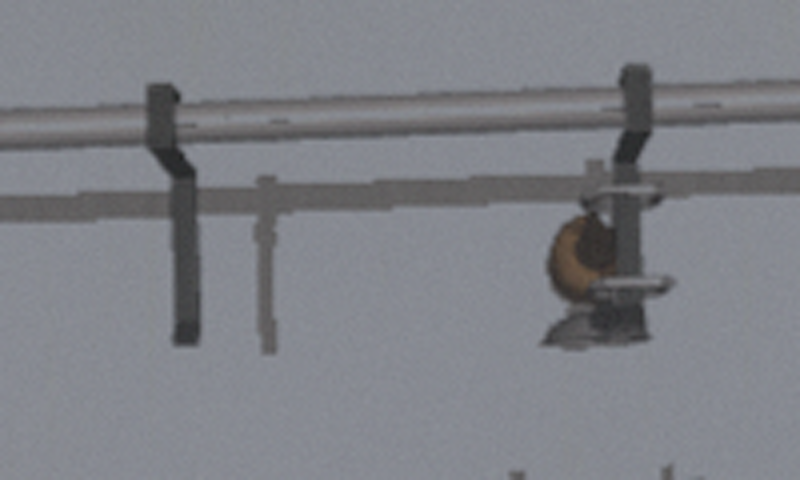

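Run:
```python
from h import *
s=read_state()
g=cv2.cvtColor(cv2.imread("pics/w2.png"),cv2.COLOR_BGR2GRAY).astype(int)
for v in(250,275,340):print(v,g[v,295:342].tolist())
for uv in((316,340),(316,270),(316,190)):
    o,d=ray("wrist",uv,s);print(uv,(o+d*(.615-o[0])/d[0]).round(4))
```

```text
250 [94, 93, 106, 113, 114, 115, 115, 114, 104, 79, 58, 50, 49, 51, 54, 57, 61, 62, 63, 63, 64, 65, 65, 66, 65, 62, 57, 55, 55, 58, 58, 56, 55, 59, 80, 103, 112, 115, 114, 115, 115, 116, 116, 116, 117, 117, 116]
275 [92, 106, 114, 118, 117, 117, 117, 116, 103, 74, 53, 52, 56, 58, 60, 61, 64, 64, 65, 65, 65, 66, 68, 69, 69, 68, 66, 62, 58, 56, 52, 52, 51, 60, 83, 107, 118, 120, 121, 119, 119, 120, 119, 119, 119, 118, 118]
340 [112, 115, 115, 115, 115, 109, 91, 64, 47, 48, 52, 55, 58, 60, 61, 61, 62, 63, 62, 63, 63, 63, 63, 63, 63, 62, 60, 59, 55, 53, 49, 48, 48, 46, 45, 53, 76, 99, 108, 110, 110, 109, 109, 109, 109, 108, 108]
(316, 340) [ 0.615  -0.0907  0.2165]
(316, 270) [ 0.615  -0.0909  0.1654]
(316, 190) [ 0.615  -0.0912  0.094 ]
```

Run:
```python
from h import *
goto((.615,-.091,.2),rot(2,45),True)
```

```text
shift [ 77.8 -78.7  -3.3] 111.0 turn [-0.006 -0.001 -0.003] 0.4
```

Call:
arm_command(targets=[[0, 16, -16, -1, 0, 0, 0], [0, 32, -32, -2, 0, 0, 0], [0, 48, -48, -2, 0, 0, 0], [0, 62, -63, -3, 0, 0, 0], [0, 72, -73, -3, 0, 0, 0], [0, 78, -79, -3, 0, 0, 0], [0, 78, -79, -3, 0, 0, 0]])

```text
time: 3.7
ee_pos: [0.6295, -0.0913, 0.1881]
eef_rot: [0.656, -0.261, -0.28, -0.65]
ft_force: [0.6, -0.9, 0.4]
width: 0.0869
```

Run:
```python
from h import *
st()
cv2.imwrite("pics/w3.png",camera("wrist")[:,:,::-1])
```

```text
3.7 p [ 0.6295 -0.0913  0.1881] x [ 0.707  0.022 -0.707] z [-0.029  1.     0.002] q [ 0.24 -0.04 -0.1   2.19 -0.54  0.24  2.21] F [ 0.61 -0.95  0.36] w 0.0869
```

View pics/w3.png

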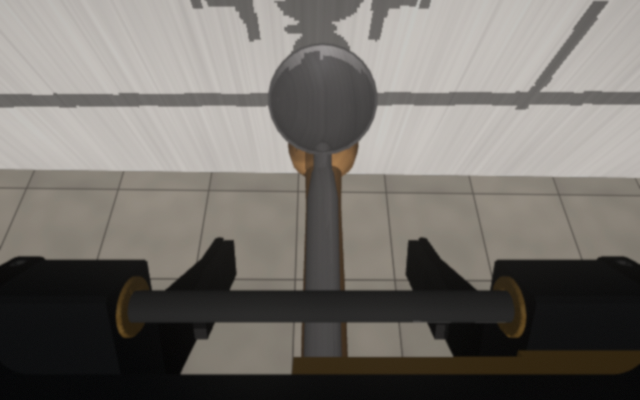

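Call:
arm_command(targets=[[255, 0, 0, 0, 0, 0, 0], [255, 0, 0, 0, 0, 0, 0], [255, 0, 0, 0, 0, 0, 0], [255, 0, 0, 0, 0, 0, 0], [255, 0, 0, 0, 0, 0, 0], [255, 0, 0, 0, 0, 0, 0], [255, 0, 0, 0, 0, 0, 0], [255, 0, 0, 0, 0, 0, 0]], newtons=40)

```text
time: 4.55
ee_pos: [0.6294, -0.0906, 0.1875]
eef_rot: [0.657, -0.261, -0.281, -0.65]
ft_force: [0.4, 0.1, 0.0]
width: 0.0308
```

Run:
```python
from h import *
st()
cv2.imwrite("pics/w4.png",camera("wrist")[:,:,::-1])
```

```text
4.55 p [ 0.6294 -0.0906  0.1875] x [ 0.707  0.022 -0.707] z [-0.03   1.     0.002] q [ 0.24 -0.04 -0.1   2.19 -0.54  0.24  2.21] F [0.44 0.06 0.04] w 0.0308
```

View pics/w4.png

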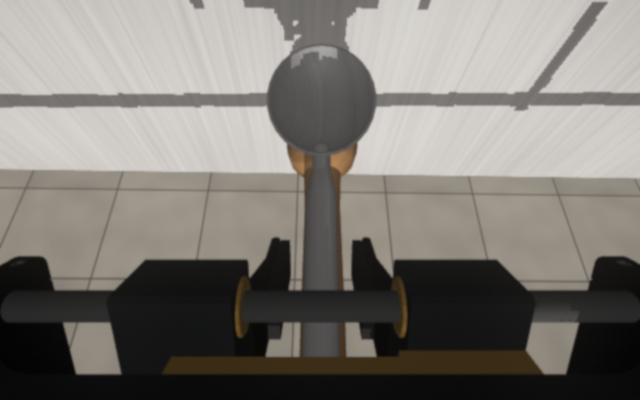

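Fingers still closing; the handle sits centred (col ~321). Continue closing.

Call:
arm_command(targets=[[255, 0, 0, 0, 0, 0, 0], [255, 0, 0, 0, 0, 0, 0], [255, 0, 0, 0, 0, 0, 0], [255, 0, 0, 0, 0, 0, 0], [255, 0, 0, 0, 0, 0, 0], [255, 0, 0, 0, 0, 0, 0]])

```text
time: 5.2
ee_pos: [0.6294, -0.0906, 0.1875]
eef_rot: [0.657, -0.261, -0.281, -0.65]
ft_force: [0.6, 0.8, -0.3]
width: 0.0152
```

Run:
```python
from h import *
st()
s=read_state();Rm=R.from_quat(s["eef_rot"]).as_matrix();print((Rm.T@[0,0,.02]*1000).round(1))
```

```text
5.2 p [ 0.6294 -0.0906  0.1875] x [ 0.707  0.022 -0.707] z [-0.03   1.     0.002] q [ 0.24 -0.04 -0.1   2.19 -0.54  0.24  2.21] F [ 0.57  0.8  -0.27] w 0.0152
[-14.1 -14.1   0. ]
```

Call:
arm_command(targets=[[255, -4, -4, 0, 0, 0, 0], [255, -8, -8, 0, 0, 0, 0], [255, -12, -12, 0, 0, 0, 0], [255, -15.5, -15.5, 0, 0, 0, 0], [255, -15.5, -15.5, 0, 0, 0, 0]])

```text
time: 5.7
ee_pos: [0.6299, -0.0908, 0.2108]
eef_rot: [0.657, -0.26, -0.28, -0.65]
ft_force: [0.7, 1.2, -0.6]
width: 0.015
```

Run:
```python
from h import *
st()
for n in("scene","top","wrist"): cv2.imwrite(f"pics/{n}5.png",camera(n)[:,:,::-1])
a=cv2.imread('pics/top5.png')[95:215,300:420];b=cv2.imread('pics/scene5.png')[130:280,200:320]
cv2.imwrite('pics/c5.png',np.hstack([cv2.resize(a,(400,400)),cv2.resize(b,(400,500))[:400]]))
```

```text
5.7 p [ 0.6299 -0.0908  0.2108] x [ 0.708  0.022 -0.706] z [-0.03   1.     0.001] q [ 0.25 -0.07 -0.11  2.17 -0.46  0.29  2.13] F [ 0.71  1.16 -0.62] w 0.015
```

View pics/c5.png

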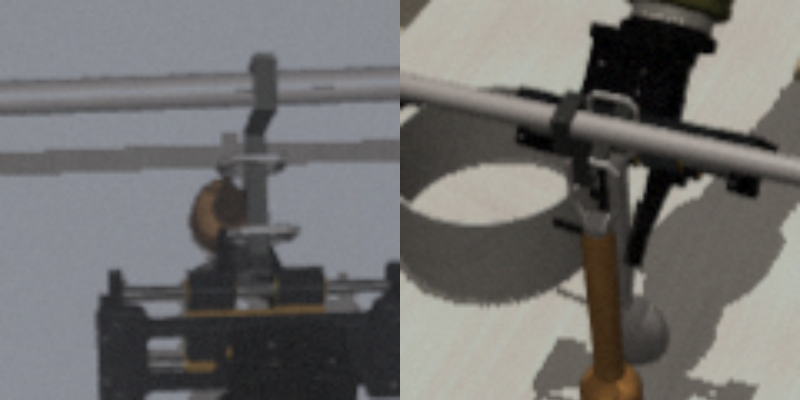

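View pics/wrist5.png

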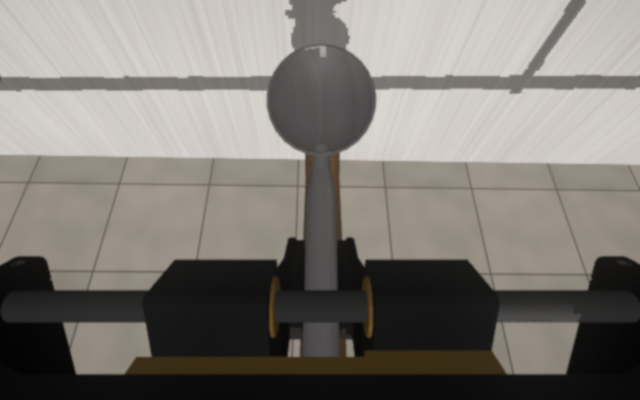

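Call:
arm_command(targets=[[255, -6, 6, 0, 0, 0, 0], [255, -13, 13, 0, 0, 0, 0], [255, -20, 20, 0, 0, 0, 0], [255, -27, 27, 0, 0, 0, 0], [255, -34, 34, 0, 0, 0, 0], [255, -41, 41, 0, 0, 0, 0], [255, -47, 47, 0, 0, 0, 0], [255, -50, 50, 0, 0, 0, 0], [255, -50, 50, 0, 0, 0, 0]])

```text
time: 6.75
ee_pos: [0.5583, -0.0929, 0.2097]
eef_rot: [0.657, -0.261, -0.28, -0.65]
ft_force: [-0.8, 0.6, -1.7]
width: 0.015
```

Run:
```python
from h import *
st()
for n in("scene","top"): cv2.imwrite(f"pics/{n}6.png",camera(n)[:,:,::-1])
a=cv2.imread('pics/top6.png')[95:215,300:420];b=cv2.imread('pics/scene6.png')[100:280,220:364]
cv2.imwrite('pics/c6.png',np.hstack([cv2.resize(a,(400,400)),cv2.resize(b,(400,500))[:400]]))
```

```text
6.75 p [ 0.5583 -0.0929  0.2097] x [ 0.707  0.022 -0.707] z [-0.03   1.     0.002] q [ 0.25 -0.24 -0.07  2.31 -0.52  0.33  2.21] F [-0.77  0.6  -1.69] w 0.015
```

View pics/c6.png

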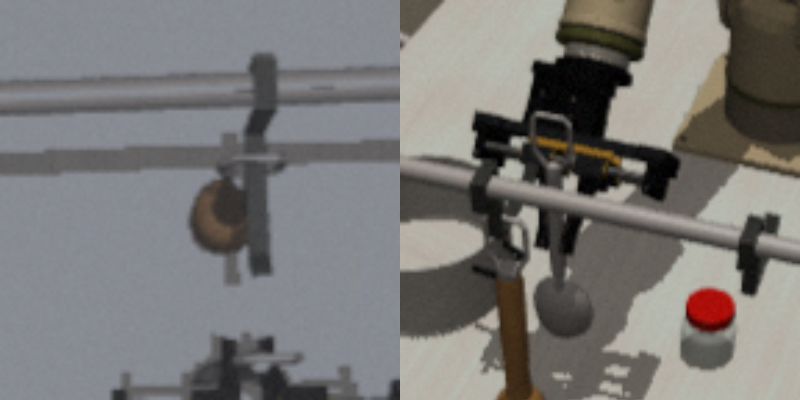

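Run:
```python
from h import *
st()
for n,p in[("loopL",(237,357)),("loopR",(302,357)),("base",(257,150)),("end",(260,270))]:
    print(n,onz("top",(300+p[0]*.3,95+p[1]*.3),.36 if 'loop' in n else .337).round(4))
a=cv2.imread('pics/top6.png')[180:215,355:415];cv2.imwrite('pics/c7.png',cv2.resize(a,(780,455),interpolation=cv2.INTER_CUBIC))
b=cv2.imread('pics/scene6.png')[130:230,260:330];cv2.imwrite('pics/c7b.png',cv2.resize(b,(420,600),interpolation=cv2.INTER_CUBIC))
```

```text
6.85 p [ 0.559  -0.0928  0.2097] x [ 0.707  0.022 -0.707] z [-0.03   1.     0.001] q [ 0.25 -0.24 -0.07  2.31 -0.52  0.33  2.21] F [-0.49 -0.27 -1.19] w 0.015
loopL [ 0.547 -0.075  0.36 ]
loopR [ 0.5469 -0.1109  0.36  ]
base [ 0.6659 -0.0887  0.337 ]
end [ 0.5974 -0.09    0.337 ]
```

View pics/c7.png

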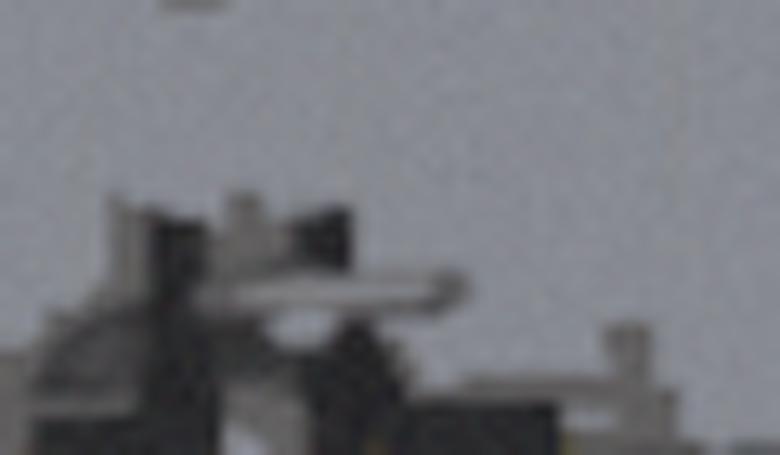

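View pics/c7b.png

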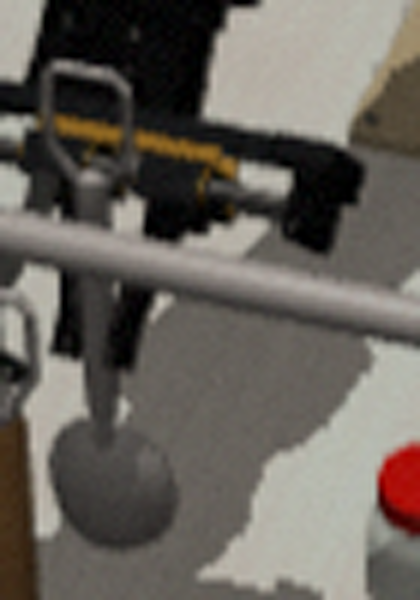

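Run:
```python
from h import *
goto((.555,.1203,.2105),rot(1.8,45))
```

```text
shift [  1.4  -2.1 213.1] 213.0 turn [-0.002  0.     0.   ] 0.1
```

Call:
arm_command(targets=[[255, 0, 0, 12, 0, 0, 0], [255, 0, 0, 35, 0, 0, 0], [255, 0, 0, 62, 0, 0, 0], [255, 1, -1, 89, 0, 0, 0], [255, 1, -1, 116, 0, 0, 0], [255, 1, -1, 143, 0, 0, 0], [255, 1, -1, 170, 0, 0, 0], [255, 1.4, -2, 193, 0, 0, 0], [255, 1.4, -2, 207, 0, 0, 0], [255, 1.4, -2, 213, 0, 0, 0]])

```text
time: 7.85
ee_pos: [0.555, 0.122, 0.2106]
eef_rot: [0.657, -0.26, -0.281, -0.649]
ft_force: [0.4, -0.2, -1.1]
width: 0.015
```

Call:
arm_command(targets=[[255, 0, 0, 0, 0, 0, 0], [255, 0, 0, 0, 0, 0, 0]])

```text
time: 8.05
ee_pos: [0.5548, 0.1194, 0.2102]
eef_rot: [0.657, -0.261, -0.281, -0.65]
ft_force: [-0.2, -0.0, -1.7]
width: 0.0149
```

Run:
```python
from h import *
st()
for n in("scene","top"): cv2.imwrite(f"pics/{n}8.png",camera(n)[:,:,::-1])
a=cv2.imread('pics/top8.png')[115:215,230:330];b=cv2.imread('pics/scene8.png')[130:280,300:420]
cv2.imwrite('pics/c8.png',np.hstack([cv2.resize(a,(400,400),interpolation=cv2.INTER_CUBIC),cv2.resize(b,(400,500))[:400]]))
```

```text
8.05 p [0.5548 0.1194 0.2102] x [ 0.707  0.022 -0.707] z [-0.029  1.     0.002] q [ 0.7  -0.35 -1.01  2.27 -0.12  0.31  1.31] F [-0.23 -0.03 -1.65] w 0.0149
```

View pics/c8.png

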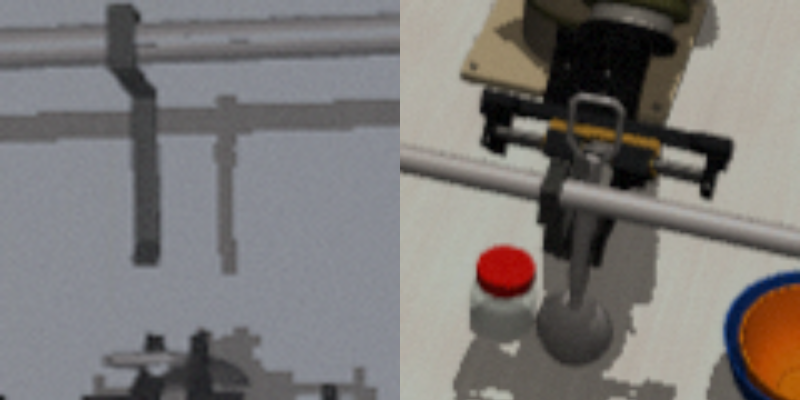

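Run:
```python
from h import *
print(onz("top",(230+104/4,115+359/4),.36), [onz("top",(230+x/4,115+y/4),.337).round(4) for x,y in((146,110),(147,230))])
a=cv2.imread('pics/top8.png')[170:215,240:300];cv2.imwrite('pics/c9.png',cv2.resize(a,(780,585),interpolation=cv2.INTER_CUBIC))
```

```text
[0.54260909 0.13758162 0.36      ] [array([0.6622, 0.1215, 0.337 ]), array([0.6048, 0.1208, 0.337 ])]
```

View pics/c9.png

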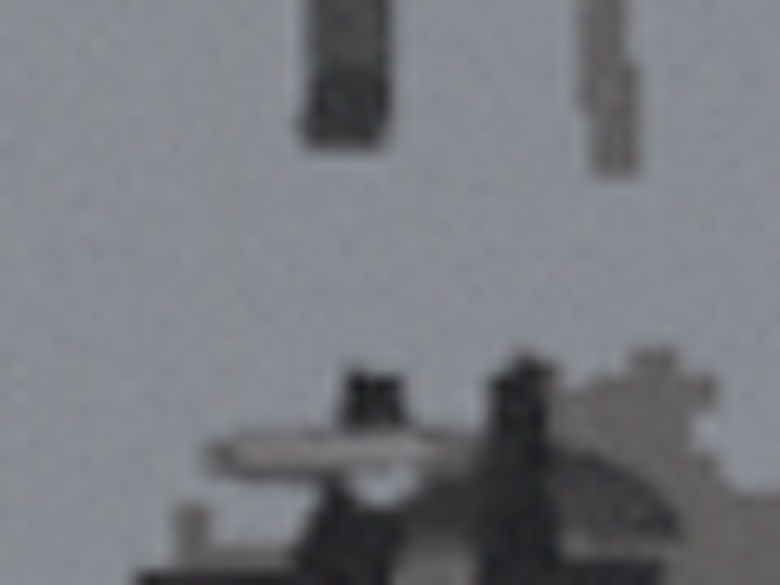

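Run:
```python
from h import *
goto((.634,.1217,.2105),rot(1.8,45))
goto((.634,.1217,.1885),rot(1.8,45))
```

```text
shift [ 55.8 -56.4   0. ] 79.0 turn [-0.003 -0.    -0.   ] 0.2
shift [ 71.3 -40.9  -0. ] 82.0 turn [-0.003 -0.    -0.   ] 0.2
```

Call:
arm_command(targets=[[255, 4, -4, 0.5, 0, 0, 0], [255, 11, -11, 0.5, 0, 0, 0], [255, 18, -18, 0.5, 0, 0, 0], [255, 25, -25, 0, 0, 0, 0], [255, 32, -32, 0, 0, 0, 0], [255, 39, -39, 0, 0, 0, 0], [255, 46, -46.5, 0, 0, 0, 0], [255, 52, -52.5, 0, 0, 0, 0], [255, 56, -56.5, 0, 0, 0, 0], [255, 56, -56.5, 0, 0, 0, 0]])

```text
time: 9.15
ee_pos: [0.6353, 0.1215, 0.2111]
eef_rot: [0.656, -0.261, -0.28, -0.65]
ft_force: [-0.6, 0.5, -0.7]
width: 0.0149
```

Run:
```python
from h import *
st()
for n in("scene","top","wrist"): cv2.imwrite(f"pics/{n}10.png",camera(n)[:,:,::-1])
a=cv2.imread('pics/top10.png')[115:215,230:330];b=cv2.imread('pics/scene10.png')[130:280,300:420]
cv2.imwrite('pics/c10.png',np.hstack([cv2.resize(a,(400,400),interpolation=cv2.INTER_CUBIC),cv2.resize(b,(400,500))[:400]]))
```

```text
9.15 p [0.6353 0.1215 0.2111] x [ 0.708  0.022 -0.706] z [-0.028  1.     0.003] q [ 1.11  0.01 -1.47  2.1   0.7   0.36  0.67] F [-0.57  0.53 -0.69] w 0.0149
```

View pics/c10.png

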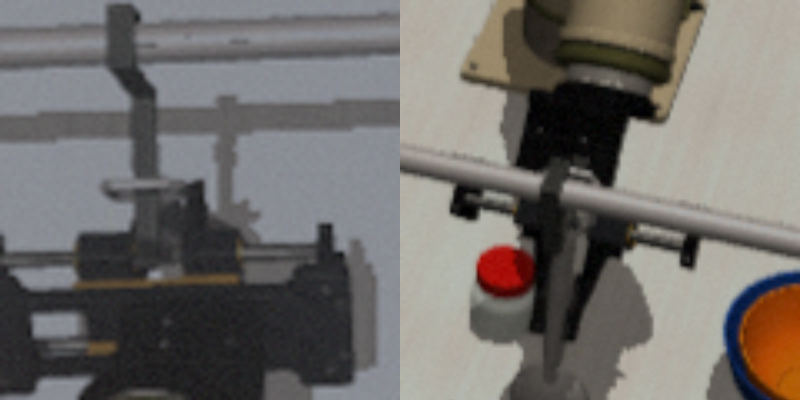

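Call:
arm_command(targets=[[255, 4, 4, 0, 0, 0, 0], [255, 8, 8, 0, 0, 0, 0], [255, 12, 12, 0, 0, 0, 0], [255, 15, 15, 0, 0, 0, 0], [255, 16.5, 16.5, 0, 0, 0, 0], [255, 17, 17, 0, 0, 0, 0], [255, 17, 17, 0, 0, 0, 0]])

```text
time: 10.0
ee_pos: [0.6347, 0.1228, 0.1874]
eef_rot: [0.657, -0.26, -0.28, -0.65]
ft_force: [0.5, -0.4, 3.3]
width: 0.0146
```

Run:
```python
from h import *
st()
for n in("scene","top"): cv2.imwrite(f"pics/{n}11.png",camera(n)[:,:,::-1])
a=cv2.imread('pics/top11.png')[115:215,230:330];b=cv2.imread('pics/scene11.png')[130:280,300:420]
cv2.imwrite('pics/c11.png',np.hstack([cv2.resize(a,(400,400),interpolation=cv2.INTER_CUBIC),cv2.resize(b,(400,500))[:400]]))
```

```text
10.0 p [0.6347 0.1228 0.1874] x [ 0.708  0.023 -0.706] z [-0.03   1.     0.002] q [ 0.95  0.11 -1.36  2.13  1.02  0.4   0.4 ] F [ 0.55 -0.42  3.32] w 0.0146
```

View pics/c11.png

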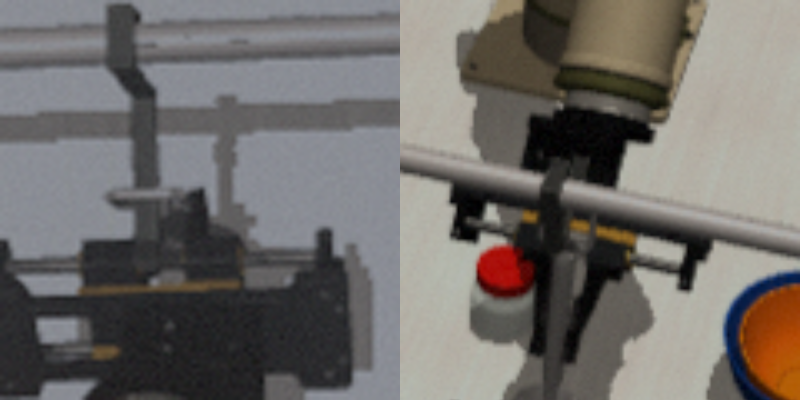

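Call:
arm_command(targets=[[200, 0, 0, 0, 0, 0, 0], [0, 0, 0, 0, 0, 0, 0], [0, 0, 0, 0, 0, 0, 0], [0, 0, 0, 0, 0, 0, 0], [0, 0, 0, 0, 0, 0, 0], [0, 0, 0, 0, 0, 0, 0], [0, 0, 0, 0, 0, 0, 0], [0, 0, 0, 0, 0, 0, 0], [0, 0, 0, 0, 0, 0, 0], [0, 0, 0, 0, 0, 0, 0]])

```text
time: 11.1
ee_pos: [0.6342, 0.1227, 0.1865]
eef_rot: [0.657, -0.261, -0.281, -0.65]
ft_force: [0.2, 0.2, 0.2]
width: 0.0822
```

Run:
```python
from h import *
st()
for n in("scene","top","wrist"): cv2.imwrite(f"pics/{n}12.png",camera(n)[:,:,::-1])
a=cv2.imread('pics/top12.png')[115:215,230:330];b=cv2.imread('pics/scene12.png')[130:280,300:420]
cv2.imwrite('pics/c12.png',np.hstack([cv2.resize(a,(400,400),interpolation=cv2.INTER_CUBIC),cv2.resize(b,(400,500))[:400]]))
```

```text
11.1 p [0.6342 0.1227 0.1865] x [ 0.707  0.022 -0.707] z [-0.03   1.     0.002] q [ 0.95  0.11 -1.36  2.13  1.02  0.4   0.39] F [0.2  0.21 0.21] w 0.0822
```

View pics/c12.png

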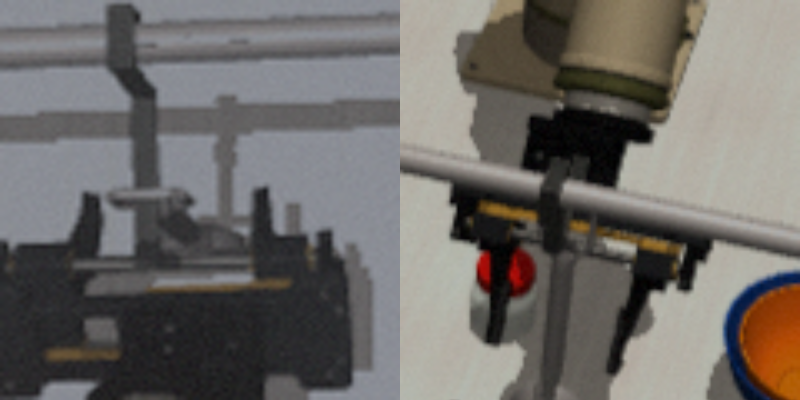

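View pics/wrist12.png

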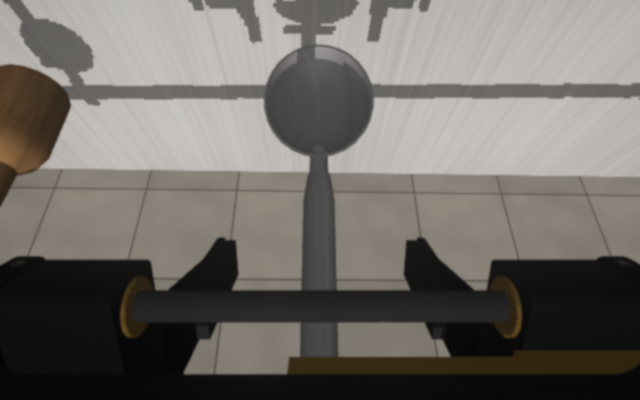

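Call:
arm_command(targets=[[0, -5, 5, 0, 0, 0, 0], [0, -13, 13, 0, 0, 0, 0], [0, -23, 23, 0, 0, 0, 0], [0, -33, 33, 0, 0, 0, 0], [0, -43, 43, 0, 0, 0, 0], [0, -53, 53, 0, 0, 0, 0], [0, -63, 63, 0, 0, 0, 0], [0, -72, 72, 0, 0, 0, 0], [0, -78, 78, 0, 0, 0, 0], [0, -78, 78, 0, 0, 0, 0]])

```text
time: 12.25
ee_pos: [0.5233, 0.1196, 0.1865]
eef_rot: [0.657, -0.26, -0.281, -0.649]
ft_force: [-0.1, 0.1, -0.6]
width: 0.0867
```

Run:
```python
from h import *
st()
for n in("scene","top"): cv2.imwrite(f"pics/{n}13.png",camera(n)[:,:,::-1])
a=cv2.imread('pics/top13.png')[95:215,220:420];cv2.imwrite('pics/c13.png',cv2.resize(a,(800,480),interpolation=cv2.INTER_CUBIC))
a=cv2.imread('pics/scene13.png')[130:280,220:420];cv2.imwrite('pics/d13.png',cv2.resize(a,(800,600),interpolation=cv2.INTER_CUBIC))
goto((.52,-.085,.187),rot(1.8,45))
```

```text
12.25 p [0.5233 0.1196 0.1865] x [ 0.707  0.022 -0.707] z [-0.031  1.     0.001] q [ 0.47 -0.35 -0.86  2.36  0.14  0.28  1.02] F [-0.12  0.06 -0.59] w 0.0867
shift [  -7.8    7.1 -204.4] 205.0 turn [-0.001  0.001  0.001] 0.1
```

View pics/c13.png

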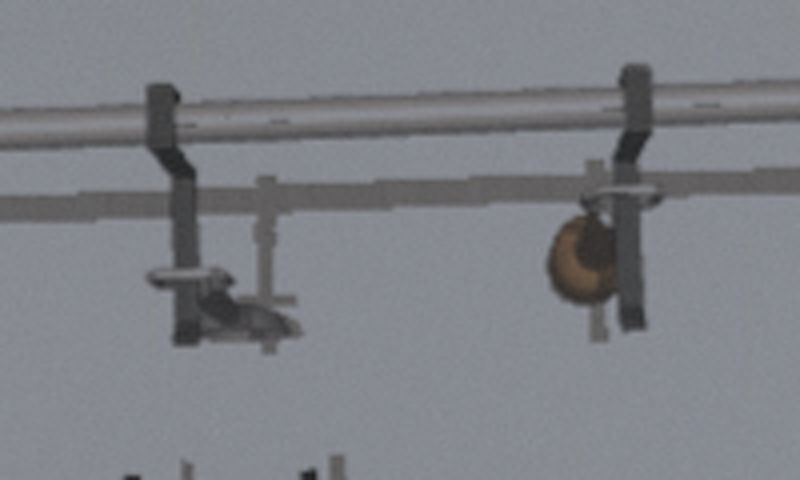

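View pics/d13.png

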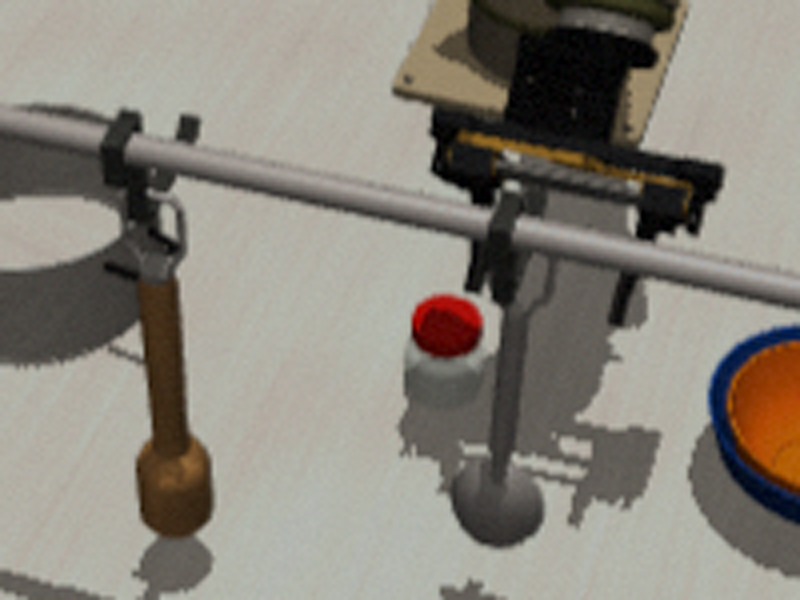

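Run:
```python
from h import *
goto((.54,-.086,.146),rot(1.8,45))
```

```text
shift [  35.3   22.  -206.1] 210.0 turn [-0.001  0.001  0.001] 0.1
```

Call:
arm_command(targets=[[0, 0, 0, -12, 0, 0, 0], [0, 0, 0, -35, 0, 0, 0], [0, 4, 3, -61, 0, 0, 0], [0, 9, 6, -87, 0, 0, 0], [0, 14, 9, -113, 0, 0, 0], [0, 20, 13, -139, 0, 0, 0], [0, 26, 17, -165, 0, 0, 0], [0, 31, 20, -187, 0, 0, 0], [0, 35, 22, -201, 0, 0, 0], [0, 35, 22, -206, 0, 0, 0]])

```text
time: 13.35
ee_pos: [0.5401, -0.0902, 0.1457]
eef_rot: [0.655, -0.264, -0.279, -0.651]
ft_force: [-0.1, 0.5, 0.3]
width: 0.087
```

Call:
arm_command(targets=[[0, 0, 0, 0, 0, 0, 0], [0, 0, 0, 0, 0, 0, 0]])

```text
time: 13.55
ee_pos: [0.5403, -0.0858, 0.1462]
eef_rot: [0.657, -0.261, -0.282, -0.649]
ft_force: [0.1, 0.1, -0.5]
width: 0.087
```

Run:
```python
from h import *
st();s=read_state()
im=camera("wrist")[:,:,::-1];cv2.imwrite("pics/w14.png",im)
hsv=cv2.cvtColor(np.ascontiguousarray(im),cv2.COLOR_BGR2HSV)
m=(hsv[...,0]>5)&(hsv[...,0]<22)&(hsv[...,1]>90)
for v in range(150,345,15):
    c=np.where(m[v])[0]; c=c[(c>150)&(c<500)]
    if len(c)>5:
        u=(c.min()+c.max())/2;o,d=ray("wrist",(u,v),s);print(v,c.min(),c.max(),(o+d*(.658-o[0])/d[0]).round(4))
```

```text
13.55 p [ 0.5403 -0.0858  0.1462] x [ 0.705  0.023 -0.708] z [-0.032  0.999  0.001] q [ 0.29 -0.17 -0.12  2.41 -0.91  0.2   2.6 ] F [ 0.13  0.1  -0.5 ] w 0.087
195 293 333 [ 0.658  -0.089   0.0483]
210 288 338 [ 0.658  -0.0888  0.0638]
225 288 339 [ 0.658  -0.0882  0.0787]
240 286 340 [ 0.658  -0.0885  0.0929]
255 288 338 [ 0.658  -0.0884  0.1066]
270 297 328 [ 0.658  -0.0887  0.1197]
285 300 499 [ 0.658  -0.0162  0.1317]
330 299 325 [ 0.658  -0.0885  0.1673]
```

View pics/w14.png

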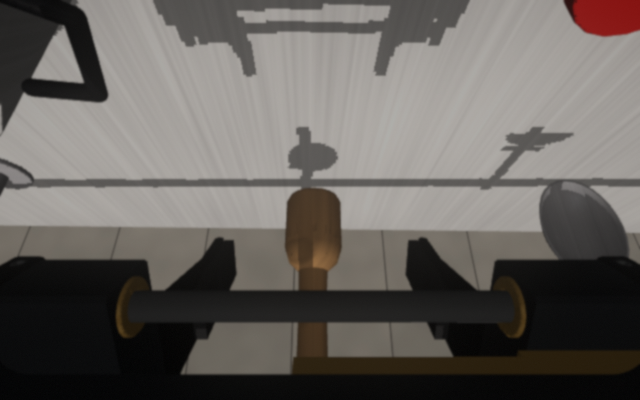

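Run:
```python
from h import *
goto((.658,-.0885,.158),rot(1.8,45),True)
```

```text
shift [ 93.8 -91.4  -7. ] 131.0 turn [ 0.001  0.001 -0.002] 0.1
```

Call:
arm_command(targets=[[0, 5, -5, -4, 0, 0, 0], [0, 14, -13, -6, 0, 0, 0], [0, 26, -25, -7, 0, 0, 0], [0, 38, -37, -7, 0, 0, 0], [0, 50, -49, -7, 0, 0, 0], [0, 62, -60, -7, 0, 0, 0], [0, 74, -72, -7, 0, 0, 0], [0, 84, -82, -7, 0, 0, 0], [0, 91, -89, -7, 0, 0, 0], [0, 94, -91.5, -7, 0, 0, 0]])

```text
time: 14.6
ee_pos: [0.6721, -0.0884, 0.1449]
eef_rot: [0.657, -0.26, -0.281, -0.649]
ft_force: [-0.2, -0.5, -0.4]
width: 0.087
```

Call:
arm_command(targets=[[0, 0, 0, 0, 0, 0, 0], [0, 0, 0, 0, 0, 0, 0]])

```text
time: 14.8
ee_pos: [0.6709, -0.0892, 0.1444]
eef_rot: [0.657, -0.261, -0.281, -0.649]
ft_force: [0.7, -0.5, 0.5]
width: 0.0871
```

Run:
```python
from h import *
st()
cv2.imwrite("pics/w15.png",camera("wrist")[:,:,::-1]);cv2.imwrite("pics/s15.png",camera("scene")[130:280,180:380,::-1].repeat(4,0).repeat(4,1))
```

```text
14.8 p [ 0.6709 -0.0892  0.1444] x [ 0.706  0.022 -0.708] z [-0.03   1.     0.002] q [ 0.14  0.12 -0.02  2.14 -0.78  0.15  2.45] F [ 0.68 -0.5   0.54] w 0.0871
```

View pics/w15.png

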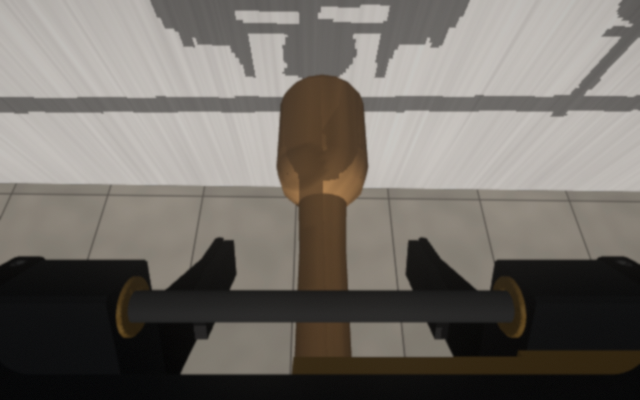

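View pics/s15.png

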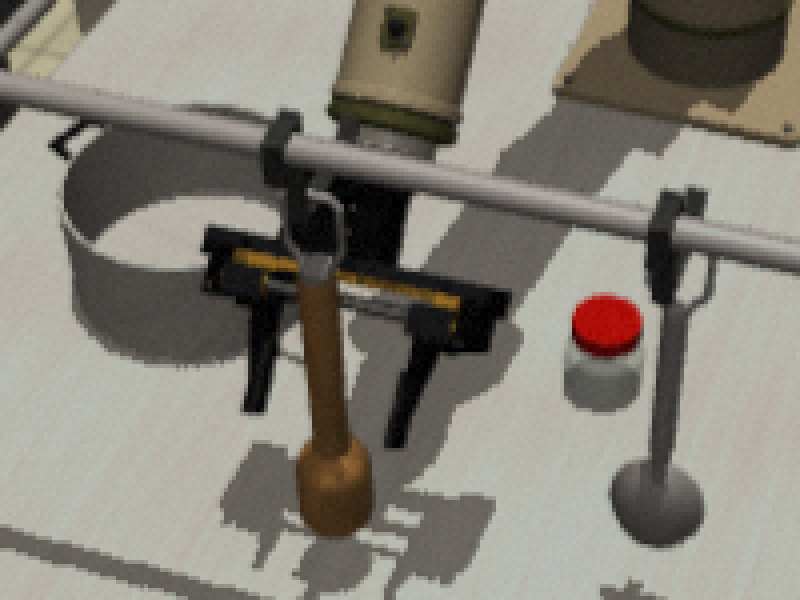

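Call:
arm_command(targets=[[255, 0, 0, 0, 0, 0, 0], [255, 0, 0, 0, 0, 0, 0], [255, 0, 0, 0, 0, 0, 0], [255, 0, 0, 0, 0, 0, 0], [255, 0, 0, 0, 0, 0, 0], [255, 0, 0, 0, 0, 0, 0], [255, 0, 0, 0, 0, 0, 0], [255, 0, 0, 0, 0, 0, 0], [255, 0, 0, 0, 0, 0, 0], [255, 0, 0, 0, 0, 0, 0]], newtons=50)

```text
time: 15.9
ee_pos: [0.6713, -0.0893, 0.1445]
eef_rot: [0.657, -0.261, -0.281, -0.649]
ft_force: [-0.4, 0.5, 0.5]
width: 0.023
```

Call:
arm_command(targets=[[255, 0, 0, 0, 0, 0, 0], [255, 0, 0, 0, 0, 0, 0], [255, 0, 0, 0, 0, 0, 0]])

```text
time: 16.2
ee_pos: [0.6713, -0.0893, 0.1445]
eef_rot: [0.657, -0.261, -0.281, -0.649]
ft_force: [0.1, 0.7, -0.6]
width: 0.0226
```

Gripped. Lift 22 mm.

Call:
arm_command(targets=[[255, -4, -4, 0, 0, 0, 0], [255, -8, -8, 0, 0, 0, 0], [255, -12, -12, 0, 0, 0, 0], [255, -16, -16, 0, 0, 0, 0], [255, -16, -16, 0, 0, 0, 0]])

```text
time: 16.7
ee_pos: [0.6715, -0.0894, 0.1677]
eef_rot: [0.657, -0.261, -0.281, -0.65]
ft_force: [-0.0, 0.0, -2.2]
width: 0.0228
```

Run:
```python
from h import *
st()
for n in("scene","top"): cv2.imwrite(f"pics/{n}16.png",camera(n)[:,:,::-1])
a=cv2.imread('pics/top16.png')[95:215,300:420];b=cv2.imread('pics/scene16.png')[130:280,200:320]
cv2.imwrite('pics/c16.png',np.hstack([cv2.resize(a,(400,400)),cv2.resize(b,(400,500))[:400]]))
```

```text
16.7 p [ 0.6715 -0.0894  0.1677] x [ 0.706  0.022 -0.708] z [-0.03   1.     0.001] q [ 0.06  0.08  0.06  2.12 -0.61  0.2   2.28] F [-0.04  0.02 -2.2 ] w 0.0228
```

View pics/c16.png

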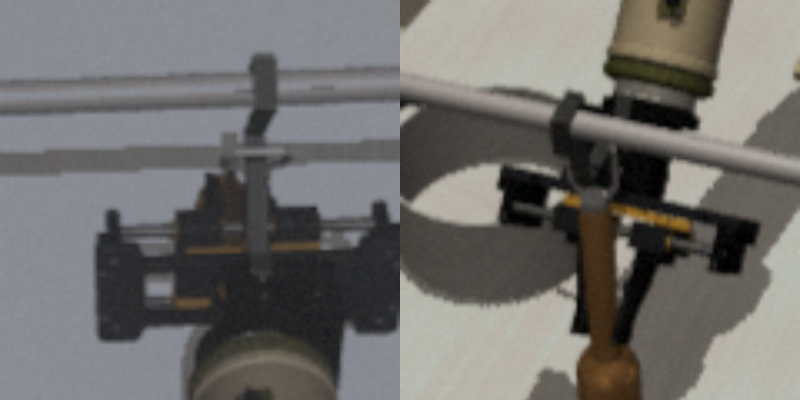

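Call:
arm_command(targets=[[255, -4, 4, 0, 0, 0, 0], [255, -11, 11, 0, 0, 0, 0], [255, -19, 19, 0, 0, 0, 0], [255, -28, 28, 0, 0, 0, 0], [255, -37, 37, 0, 0, 0, 0], [255, -46, 46, 0, 0, 0, 0], [255, -55, 55, 0, 0, 0, 0], [255, -64, 64, 0, 0, 0, 0], [255, -71, 71, 0, 0, 0, 0], [255, -74, 74, 0, 0, 0, 0]])

```text
time: 17.8
ee_pos: [0.5657, -0.0926, 0.1673]
eef_rot: [0.657, -0.261, -0.281, -0.65]
ft_force: [-0.5, -0.3, -1.1]
width: 0.0233
```

Run:
```python
from h import *
st()
for n in("scene","top"): cv2.imwrite(f"pics/{n}17.png",camera(n)[:,:,::-1])
# pot rim from first top image
im=cv2.imread('pics/top0.png')
cv2.imwrite('pics/pot.png',cv2.resize(im[200:310,390:530],(770,605)[:2] if 0 else (760,597),interpolation=cv2.INTER_CUBIC))
```

```text
17.8 p [ 0.5657 -0.0926  0.1673] x [ 0.706  0.022 -0.708] z [-0.03   1.     0.002] q [ 0.1  -0.16  0.06  2.35 -0.64  0.22  2.34] F [-0.51 -0.25 -1.15] w 0.0233
```

View pics/scene17.png

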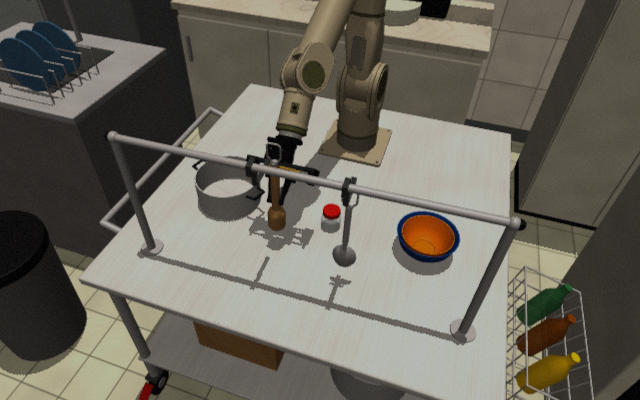

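View pics/pot.png

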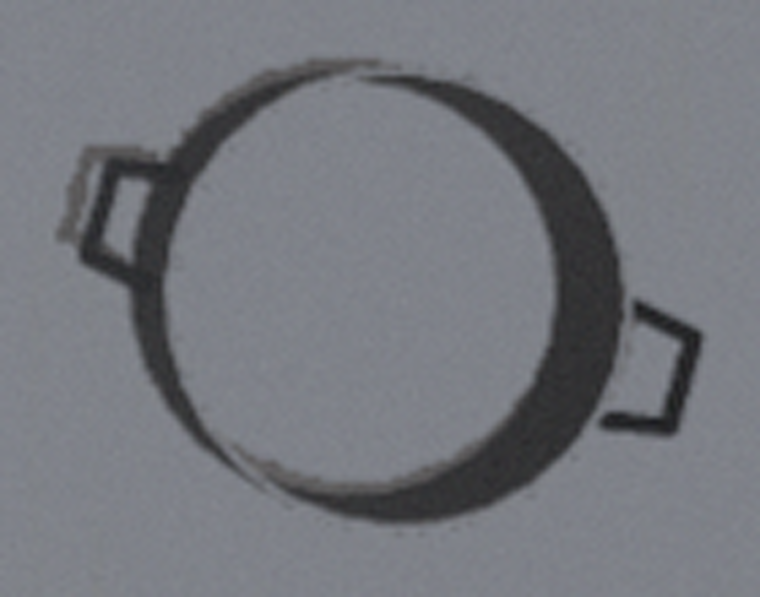

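```bash
cat > kin.py <<'E'
import numpy as np, itertools
from scipy.spatial.transform import Rotation as R
from scipy.optimize import least_squares
D=[([.1683,-.6016,.2219],[0,.001,-1],[.269,-.963,-.001],[1.2754,.3329,-.0647,1.461,.0216,1.3499,-.0885]),
([.2842,-.3752,.2726],[.213,-.25,-.944],[.977,.047,.208],[1.12,-.29,-.25,2.02,-.08,1.06,.92]),
([.4107,-.1556,.2789],[.488,-.085,-.869],[.179,.984,.004],[.59,-.5,-.18,2.21,-.25,.93,1.89]),
([.5189,-.0896,.1855],[.706,.025,-.708],[-.032,.999,.003],[.24,-.31,-.05,2.42,-.6,.31,2.3]),
([.6295,-.0913,.1881],[.707,.022,-.707],[-.029,1,.002],[.24,-.04,-.1,2.19,-.54,.24,2.21]),
([.6299,-.0908,.2108],[.708,.022,-.706],[-.03,1,.001],[.25,-.07,-.11,2.17,-.46,.29,2.13]),
([.5548,.1194,.2102],[.707,.022,-.707],[-.029,1,.002],[.7,-.35,-1.01,2.27,-.12,.31,1.31]),
([.6353,.1215,.2111],[.708,.022,-.706],[-.028,1,.003],[1.11,.01,-1.47,2.1,.7,.36,.67]),
([.6347,.1228,.1874],[.708,.023,-.706],[-.03,1,.002],[.95,.11,-1.36,2.13,1.02,.4,.4]),
([.5403,-.0858,.1462],[.705,.023,-.708],[-.032,.999,.001],[.29,-.17,-.12,2.41,-.91,.2,2.6]),
([.6709,-.0892,.1444],[.706,.022,-.708],[-.03,1,.002],[.14,.12,-.02,2.14,-.78,.15,2.45]),
([.5657,-.0926,.1673],[.706,.022,-.708],[-.03,1,.002],[.1,-.16,.06,2.35,-.64,.22,2.34])]
def fk(q,p,s):
    Z=lambda a:R.from_euler('z',a).as_matrix();Y=lambda a:R.from_euler('y',a).as_matrix()
    h,L1,e1,L2,e2,L3,e3,a7,b1=p
    M=Z(s[0]*q[0]+b1)@Y(q[1]);P=np.array([0,0,h])
    M=M@Z(s[1]*q[2]);P=P+M@[e1,0,L1]
    M=M@Y(q[3]);M=M@Z(s[2]*q[4]);P=P+M@[e2,0,L2]
    M=M@Y(q[5]);M=M@Z(s[3]*q[6]+a7);P=P+M@[0,0,L3]+ (M@Z(-s[3]*q[6]-a7))@[e3,0,0]
    # tool x = M z axis, tool z = M x axis
    return P,M
def res(p,s):
    o=[]
    for P,x,z,q in D:
        f,M=fk(q,p,s);o+=list((f-P)*5)+list(M[:,2]-x)+list(M[:,0]-z)
    return o
if __name__=="__main__":
    out=[]
    for s in itertools.product((1,-1),repeat=4):
        for a7 in (0,1.57,3.14,-1.57):
            r=least_squares(res,[.35,.45,0,.4,0,.4,0,a7,0],args=(s,));out.append((r.cost,s,r.x.round(4)))
    out.sort(key=lambda t:t[0]);
    for o in out[:3]:print(o)
E
python3 kin.py
python3 - <<'E'
from h import *
print(onz("top",(461.9,253.5),.1))
E
```

```text
(np.float64(0.03076148470260991), (-1, -1, -1, -1), array([ 2.4570e-01,  4.4190e-01,  1.2000e-03,  4.8080e-01, -7.7000e-03,
        3.4180e-01, -4.8000e-03, -3.1875e+00, -6.2100e-02]))
(np.float64(0.03076148470261029), (-1, -1, -1, -1), array([ 2.4570e-01,  4.4190e-01,  1.2000e-03,  4.8080e-01, -7.7000e-03,
        3.4180e-01, -4.8000e-03,  3.0957e+00, -6.2100e-02]))
(np.float64(0.03076148470261049), (-1, -1, -1, -1), array([ 2.4570e-01,  4.4190e-01,  1.2000e-03,  4.8080e-01, -7.7000e-03,
        3.4180e-01, -4.8000e-03, -3.1875e+00, -6.2100e-02]))
[ 0.4385154  -0.30410971  0.1       ]
```

```bash
cat > ik.py <<'E'
from kin import *
import sys
from h import rot
r=least_squares(res,[.35,.45,0,.4,0,.4,0,3.1,0],args=((-1,)*4,),loss='soft_l1',f_scale=.02);p=r.x;S=(-1,)*4
print(p.round(3)); 
lo=np.array([-2.6,-.5,-1.47,.16,-1.27,.06,-2.6])+.05;hi=np.array([2.6,2.12,1.34,2.42,4.41,2.06,2.6])-.05
q0=np.clip(np.array([.1,-.16,.06,2.35,-.64,.22,2.34]),lo,hi)
def solve(P,Rm,q0,w=.003):
    def f(q):
        a,M=fk(q,p,S);return np.r_[(a-P)*10,M[:,2]-Rm[:,0],M[:,0]-Rm[:,2],w*(q-q0)]
    s=least_squares(f,q0,bounds=(lo,hi));a,M=fk(s.x,p,S)
    return s.x,np.linalg.norm(a-P),np.degrees(np.arccos(np.clip((np.trace(M.T@np.stack([Rm[:,2],-Rm[:,1],Rm[:,0]],1))-1)/2,-1,1)))
if __name__=="__main__":
  c=np.array([.4385,-.304]);u=c/np.linalg.norm(c)
  for off in(0,.03,.06):
   for az in(-75,-55,-35,-15,5):
    Rm=rot(az,45);g=c+u*off;P=np.r_[g,.1139]+Rm[:,0]*.019
    x,e,a=solve(P,Rm,q0);print(off,az,x.round(2),round(e,4),round(a,1))
E
python3 ik.py
```

```text
[ 2.52e-01  4.39e-01 -1.00e-03  4.84e-01 -4.00e-03  3.42e-01 -7.00e-03
  3.09e+00 -6.20e-02]
0 -75 [-0.08  0.1   0.26  2.26  1.16  0.71 -0.45] 0.0 0.0
0 -55 [-0.97 -0.06  1.29  2.37  1.34  0.46 -0.2 ] 0.0013 1.9
0 -35 [-0.8  -0.23  1.29  2.37  1.01  0.26  0.62] 0.0034 6.1
0 -15 [-0.64 -0.19  1.29  2.37 -0.59  0.22  2.55] 0.0037 4.8
0 5 [-0.64 -0.25  1.29  2.33 -0.31  0.35  2.55] 0.0162 13.0
0.03 -75 [-0.23  0.17  0.46  2.2   1.11  0.66 -0.4 ] 0.0 0.0
0.03 -55 [ 0.13  0.04  0.23  2.33  1.4   0.37 -0.28] 0.0 0.0
0.03 -35 [0.5  0.   0.04 2.33 0.09 0.11 1.43] 0.0015 5.0
0.03 -15 [ 2.07  0.27 -1.42  2.3  -0.53  0.18  2.55] 0.0037 3.2
0.03 5 [ 2.11  0.64 -1.42  2.2  -0.01  0.38  2.55] 0.0021 1.5
0.06 -75 [-0.9   0.58  1.29  2.14  0.28  0.38  0.25] 0.0 0.0
0.06 -55 [-0.    0.11  0.38  2.26  1.37  0.34 -0.25] 0.0 0.0
0.06 -35 [-0.58  0.15  1.13  2.28 -1.13  0.11  2.55] 0.0007 2.6
0.06 -15 [ 1.95  0.35 -1.32  2.27 -0.48  0.11  2.55] 0.0002 0.6
0.06 5 [ 2.03  0.67 -1.36  2.15  0.    0.36  2.55] 0.0 0.0
```

Run:
```python
from h import *
goto((.5523,-.0930,.245),rot(1.8,45),True)
from ik import *
q=q0
for g,az in(((.552,-.093,.245),1.8),((.53,-.13,.245),-15),((.51,-.17,.245),-35),((.48,-.23,.245),-55),((.44,-.304,.245),-75),((.44,-.304,.18),-75),((.44,-.304,.114),-75)):
    Rm=rot(az,45);q,e,a=solve(np.array(g)+Rm[:,0]*.019,Rm,q,.01);print(g,az,q.round(2),round(e,4),round(a,1))
```

```text
shift [-45.8 -44.8   0.1] 64.0 turn [-0.002 -0.    -0.001] 0.1
[ 2.52e-01  4.39e-01 -1.00e-03  4.84e-01 -4.00e-03  3.42e-01 -7.00e-03
  3.09e+00 -6.20e-02]
(0.552, -0.093, 0.245) 1.8 [ 0.16 -0.23  0.05  2.26 -0.54  0.41  2.25] 0.0 0.0
(0.53, -0.13, 0.245) -15 [ 0.53 -0.31 -0.32  2.3  -0.24  0.35  1.7 ] 0.0 0.0
(0.51, -0.17, 0.245) -35 [ 1.04 -0.43 -0.81  2.29 -0.07  0.41  1.18] 0.0 0.0
(0.48, -0.23, 0.245) -55 [ 1.28 -0.45 -1.01  2.24  0.2   0.53  0.67] 0.0 0.0
(0.44, -0.304, 0.245) -75 [ 1.6  -0.45 -1.21  2.15  0.31  0.67  0.38] 0.0 0.0
(0.44, -0.304, 0.18) -75 [ 1.67 -0.19 -1.42  2.22  0.81  0.68 -0.09] 0.0001 0.0
(0.44, -0.304, 0.114) -75 [ 1.27  0.25 -1.16  2.26  1.36  0.92 -0.54] 0.0 0.0
```

Feasible. Raise first.

Call:
arm_command(targets=[[255, -5, -5, 0, 0, 0, 0], [255, -12, -12, 0, 0, 0, 0], [255, -20, -20, 0, 0, 0, 0], [255, -28, -28, 0, 0, 0, 0], [255, -36, -36, 0, 0, 0, 0], [255, -43, -43, 0, 0, 0, 0], [255, -46, -45, 0, 0, 0, 0]])

```text
time: 18.6
ee_pos: [0.5667, -0.0927, 0.2332]
eef_rot: [0.657, -0.26, -0.28, -0.65]
ft_force: [0.5, 1.0, -1.4]
width: 0.0228
```

Run:
```python
from h import *
st();goto((.50,-.18,.245),rot(-36,45),True)
```

```text
18.6 p [ 0.5667 -0.0927  0.2332] x [ 0.707  0.022 -0.707] z [-0.03   1.     0.001] q [ 0.24 -0.25 -0.06  2.26 -0.44  0.38  2.12] F [ 0.53  0.95 -1.43] w 0.0228
shift [-40.5  42.5 -93.5] 110.0 turn [0.465 0.466 0.   ] 37.7
```

Call:
arm_command(targets=[[255, -2, 2, -5, 0.025, 0.025, 0], [255, -7, 7, -16, 0.08, 0.08, 0], [255, -12, 13, -28, 0.14, 0.14, 0], [255, -17, 18, -40, 0.2, 0.2, 0], [255, -22, 23, -52, 0.26, 0.26, 0], [255, -28, 29, -64, 0.32, 0.32, 0], [255, -33, 34, -76, 0.38, 0.38, 0], [255, -37, 39, -86, 0.43, 0.43, 0], [255, -40, 42, -93, 0.465, 0.465, 0], [255, -40, 42, -93, 0.465, 0.465, 0]])

```text
time: 19.6
ee_pos: [0.5107, -0.1877, 0.2302]
eef_rot: [-0.537, 0.46, 0.056, 0.705]
ft_force: [-0.6, 0.8, -1.6]
width: 0.023
```

Run:
```python
from h import *
st();goto((.442,-.306,.245),rot(-75,45),True)
```

```text
19.6 p [ 0.5107 -0.1877  0.2302] x [ 0.571 -0.416 -0.708] z [ 0.588  0.809 -0.   ] q [ 1.06 -0.39 -0.87  2.27  0.15  0.43  0.94] F [-0.62  0.79 -1.56] w 0.023
shift [  16.3  -18.3 -144.5] 147.0 turn [ 0.481  0.48  -0.001] 39.0
```

Call:
arm_command(targets=[[255, 1, -1, -7, 0.025, 0.025, 0], [255, 3, -3, -24, 0.08, 0.08, 0], [255, 5, -5, -42, 0.14, 0.14, 0], [255, 7, -8, -60, 0.2, 0.2, 0], [255, 9, -10, -78, 0.26, 0.26, 0], [255, 11, -13, -97, 0.32, 0.32, 0], [255, 13, -15, -115, 0.38, 0.38, 0], [255, 15, -17, -131, 0.44, 0.44, 0], [255, 16, -18, -141, 0.48, 0.48, 0], [255, 16, -18, -144, 0.48, 0.48, 0]])

```text
time: 20.6
ee_pos: [0.4463, -0.3183, 0.2319]
eef_rot: [-0.354, 0.612, -0.181, 0.683]
ft_force: [0.7, -0.5, -1.6]
width: 0.0228
```

Call:
arm_command(targets=[[255, 0, 0, 0, 0, 0, 0], [255, 0, 0, 0, 0, 0, 0]])

```text
time: 20.8
ee_pos: [0.4459, -0.3175, 0.2313]
eef_rot: [-0.354, 0.612, -0.181, 0.683]
ft_force: [0.2, -0.2, -2.0]
width: 0.0226
```

Run:
```python
from h import *
st();goto((.442,-.306,.245),rot(-75,45),True)
for n in("scene","top","wrist"): cv2.imwrite(f"pics/{n}18.png",camera(n)[:,:,::-1])
a=cv2.imread('pics/top18.png')[180:330,380:540];b=cv2.imread('pics/scene18.png')[100:250,160:320]
cv2.imwrite('pics/c18.png',np.hstack([cv2.resize(a,(400,375)),cv2.resize(b,(400,375))]))
```

```text
20.8 p [ 0.4459 -0.3175  0.2313] x [ 0.185 -0.681 -0.709] z [ 0.965  0.263 -0.001] q [ 1.76 -0.45 -1.39  2.11  0.32  0.69  0.35] F [ 0.24 -0.17 -1.99] w 0.0226
shift [ 0.7 -1.1 -0.8] 2.0 turn [ 0.004  0.003 -0.002] 0.3
```

View pics/c18.png

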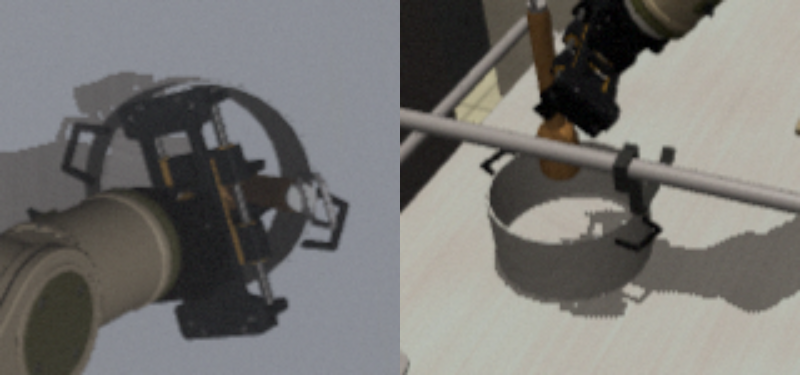

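View pics/wrist18.png

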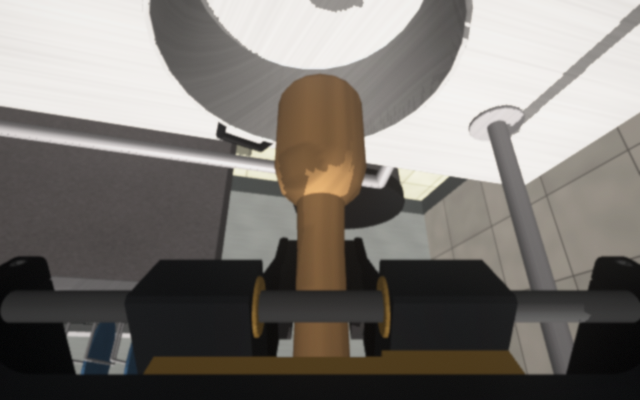

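Run:
```python
from h import *
st();print(proj("scene",(.443,-.305,.137)),proj("scene",(.4385,-.304,.1)), proj("wrist",(.443,-.305,.137)))
goto((.4395,-.305,.18),rot(-75,45),True)
```

```text
20.95 p [ 0.4461 -0.3174  0.2314] x [ 0.185 -0.681 -0.709] z [ 0.965  0.263 -0.001] q [ 1.76 -0.45 -1.39  2.11  0.32  0.69  0.35] F [ 0.5  -0.54 -1.47] w 0.0231
[225.11220982 167.27459232] [227.42865374 175.65026588] [322.58326035  97.57657152]
shift [45.7 45.9 -3.1] 65.0 turn [ 0.004  0.003 -0.002] 0.3
```

Call:
arm_command(targets=[[255, 4, 4, -1, 0, 0, 0], [255, 11, 11, -2, 0, 0, 0], [255, 19, 19, -3, 0, 0, 0], [255, 28, 28, -3, 0, 0, 0], [255, 37, 37, -3, 0, 0, 0], [255, 46, 46, -3, 0, 0, 0], [255, 55, 55, -3, 0, 0, 0], [255, 63, 63, -3, 0, 0, 0], [255, 69, 69, -3, 0, 0, 0], [255, 72, 72, -3, 0, 0, 0]])

```text
time: 21.95
ee_pos: [0.4144, -0.3118, 0.1556]
eef_rot: [-0.354, 0.606, -0.174, 0.691]
ft_force: [0.3, 0.3, -0.6]
width: 0.0229
```

Run:
```python
from h import *
st()
for n in("scene","top","wrist"): cv2.imwrite(f"pics/{n}19.png",camera(n)[:,:,::-1])
a=cv2.imread('pics/top19.png')[180:330,380:540];b=cv2.imread('pics/scene19.png')[100:250,160:320]
cv2.imwrite('pics/c19.png',np.hstack([cv2.resize(a,(400,375)),cv2.resize(b,(400,375))]))
```

```text
21.95 p [ 0.4144 -0.3118  0.1556] x [ 0.205 -0.669 -0.714] z [0.961 0.277 0.015] q [ 1.82 -0.5  -1.47  2.26  0.31  0.5   0.28] F [ 0.32  0.25 -0.57] w 0.0229
```

View pics/c19.png

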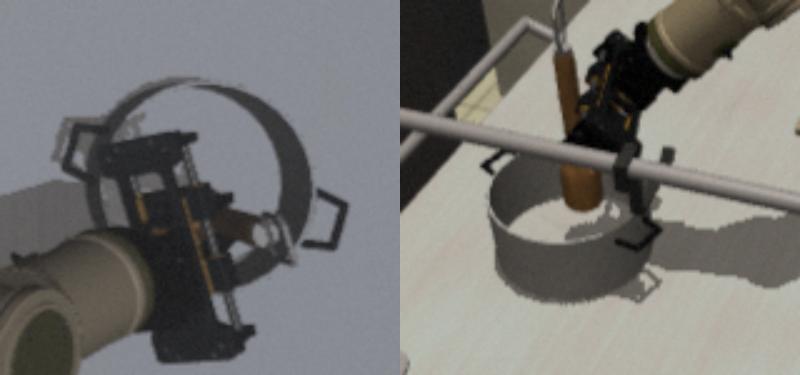

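View pics/wrist19.png

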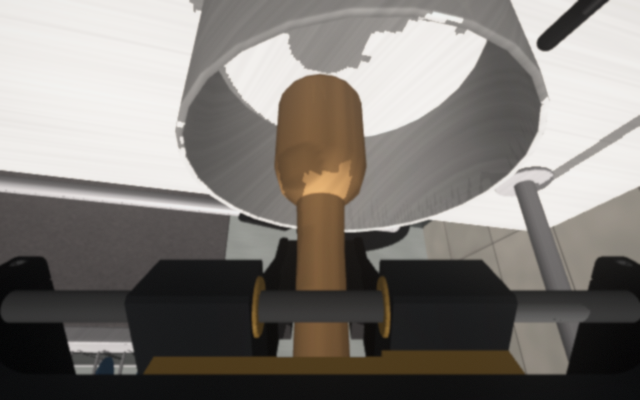

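```bash
cat > ex.py <<'E'
from ik import *
qc=np.clip(np.array([1.82,-.5,-1.47,2.26,.31,.5,.28]),lo,hi)
c=np.array([.4385,-.304])
for z in(.17,.1139):
 for az in(-45,-60,-75,-90,-105,-120):
  for dx,dy in((0,0),(.03,-.03),(.03,0.02),(-.02,-.04)):
    Rm=rot(az,45);P=np.array([c[0]+dx,c[1]+dy,z])+Rm[:,0]*.019
    q,e,a=solve(P,Rm,qc,.01)
    if e<.001 and a<1: print(z,az,dx,dy,q.round(2),'margin',np.minimum(q-lo,hi-q).min().round(2),'dist',np.abs(q-qc).max().round(2))
E
python3 ex.py
```

```text
[ 2.52e-01  4.39e-01 -1.00e-03  4.84e-01 -4.00e-03  3.42e-01 -7.00e-03
  3.09e+00 -6.20e-02]
0.17 -45 0.03 -0.03 [ 1.5  -0.15 -0.99  2.32  0.37  0.15  0.92] margin 0.04 dist 0.64
0.17 -45 0.03 0.02 [ 1.36 -0.25 -0.96  2.36  0.34  0.19  0.83] margin 0.01 dist 0.55
0.17 -60 0 0 [ 1.6  -0.37 -1.2   2.34  0.38  0.32  0.52] margin 0.03 dist 0.24
0.17 -60 0.03 -0.03 [ 1.82 -0.2  -1.42  2.25  0.75  0.36  0.23] margin 0.0 dist 0.44
0.17 -60 0.03 0.02 [ 1.68 -0.38 -1.35  2.29  0.39  0.36  0.43] margin 0.07 dist 0.15
0.17 -60 -0.02 -0.04 [ 1.63 -0.32 -1.13  2.35  0.41  0.26  0.6 ] margin 0.02 dist 0.32
0.17 -75 0.03 -0.03 [ 1.31  0.17 -1.15  2.14  1.2   0.89 -0.32] margin 0.23 dist 0.89
0.17 -75 -0.02 -0.04 [ 1.8  -0.26 -1.42  2.25  0.73  0.53  0.03] margin 0.0 dist 0.42
0.17 -105 0.03 -0.03 [ 0.89  0.44 -0.87  1.86  1.13  1.41 -0.67] margin 0.51 dist 0.95
0.17 -105 -0.02 -0.04 [ 1.04  0.34 -0.95  1.98  1.11  1.34 -0.65] margin 0.39 dist 0.93
0.17 -120 0.03 -0.03 [ 0.78  0.54 -0.78  1.7   1.05  1.58 -0.8 ] margin 0.43 dist 1.08
0.17 -120 -0.02 -0.04 [ 0.9   0.45 -0.84  1.83  1.04  1.52 -0.8 ] 
[... 1139 characters left out ...]
98
0.1139 -105 0 0 [ 0.85  0.46 -0.86  1.98  1.16  1.36 -0.81] margin 0.39 dist 1.09
0.1139 -105 0.03 -0.03 [ 0.83  0.52 -0.8   1.89  1.19  1.36 -0.77] margin 0.48 dist 1.05
0.1139 -105 0.03 0.02 [ 0.76  0.51 -0.82  1.91  1.15  1.41 -0.83] margin 0.46 dist 1.11
0.1139 -105 -0.02 -0.04 [ 0.95  0.44 -0.86  2.01  1.19  1.3  -0.76] margin 0.36 dist 1.04
0.1139 -120 0 0 [ 0.76  0.55 -0.76  1.83  1.05  1.52 -0.93] margin 0.49 dist 1.21
0.1139 -120 0.03 -0.03 [ 0.74  0.61 -0.72  1.73  1.08  1.52 -0.88] margin 0.49 dist 1.16
0.1139 -120 0.03 0.02 [ 0.68  0.6  -0.74  1.76  1.04  1.56 -0.95] margin 0.45 dist 1.23
0.1139 -120 -0.02 -0.04 [ 0.85  0.53 -0.77  1.86  1.08  1.47 -0.88] margin 0.51 dist 1.16
```

Run:
```python
from h import *
goto((.450,-.315,.215),rot(-80,45),True);goto((.455,-.325,.215),rot(-105,45),True)
```

```text
shift [-13.8 -50.   32.1] 61.0 turn [ 0.064  0.086 -0.011] 6.2
shift [ -7.5 -56.5  28.7] 64.0 turn [ 0.375  0.393 -0.014] 31.1
```

Call:
arm_command(targets=[[255, -10, -10, 0, 0, 0, 0], [255, -20, -20, 0, 0, 0, 0], [255, -32, -32, 0, 0, 0, 0], [255, -45, -45, 0, 0, 0, 0], [255, -50, -50, 0, 0, 0, 0], [255, -50, -50, 0, 0, 0, 0]])

```text
time: 22.7
ee_pos: [0.4146, -0.3129, 0.2275]
eef_rot: [-0.354, 0.605, -0.175, 0.691]
ft_force: [1.0, 0.5, -1.8]
width: 0.0229
```

Run:
```python
from h import *
st();goto((.455,-.325,.225),rot(-105,45),True)
```

```text
22.7 p [ 0.4146 -0.3129  0.2275] x [ 0.206 -0.67  -0.713] z [0.961 0.278 0.017] q [ 1.59 -0.47 -1.21  2.19  0.29  0.66  0.4 ] F [ 1.    0.49 -1.83] w 0.0229
shift [ 35.8 -12.9  28.2] 47.0 turn [ 0.374  0.394 -0.013] 31.1
```

Call:
arm_command(targets=[[255, 4, -1, 3, 0.04, 0.04, 0], [255, 9, -3, 7, 0.09, 0.09, -0.002], [255, 14, -5, 11, 0.15, 0.155, -0.004], [255, 20, -7, 15, 0.21, 0.22, -0.006], [255, 26, -9, 20, 0.27, 0.285, -0.008], [255, 31, -11, 24, 0.33, 0.35, -0.01], [255, 36, -13, 28, 0.375, 0.394, -0.013], [255, 36, -13, 28, 0.375, 0.394, -0.013], [255, 36, -13, 28, 0.375, 0.394, -0.013]])

```text
time: 23.6
ee_pos: [0.3676, -0.3216, 0.2572]
eef_rot: [-0.184, 0.673, -0.344, 0.629]
ft_force: [0.8, 0.1, -2.1]
width: 0.0229
```

Run:
```python
from h import *
st();goto((.455,-.32,.16),rot(-105,45),True)
```

```text
23.6 p [ 0.3676 -0.3216  0.2572] x [-0.141 -0.68  -0.72 ] z [ 0.973 -0.231  0.028] q [ 1.9  -0.5  -1.47  1.99  0.29  1.05  0.03] F [ 0.8   0.08 -2.11] w 0.0229
shift [75.5 84.4 81.2] 139.0 turn [ 0.001  0.04  -0.019] 2.5
```

```bash
cat > sim.py <<'E'
from ik import *
LO=np.array([-2.6,-.5,-1.47,.16,-1.27,.06,-2.6]);HI=np.array([2.6,2.12,1.34,2.42,4.41,2.06,2.6])
def pose6(q):
    a,M=fk(q,p,S);return a,M
def step(q,P,M,lam=.02,n=6):
    for _ in range(n):
        a,A=pose6(q);e=np.r_[P-a,R.from_matrix(M@A.T).as_rotvec()*.3]
        J=np.zeros((6,7))
        for i in range(7):
            d=np.zeros(7);d[i]=1e-4;b,B=pose6(q+d);J[:3,i]=(b-a)/1e-4;J[3:,i]=R.from_matrix(B@A.T).as_rotvec()*.3/1e-4
        free=np.ones(7,bool);dq=np.zeros(7)
        for _ in range(4):
            dq[:]=0;Jf=J[:,free];dq[free]=Jf.T@np.linalg.solve(Jf@Jf.T+lam**2*np.eye(6),e)
            bad=free&((q+dq<LO)|(q+dq>HI))
            if not bad.any():break
            free&=~bad
        q=np.clip(q+dq,LO,HI)
    return q
def mk(Rm): return np.stack([Rm[:,2],-Rm[:,1],Rm[:,0]],1)
def run(q,g0,az0,g1,az1,n=10,off=None,pr=True,pit=(45,45)):
    for k in range(1,n+1):
        t=k/n;Rm=rot(az0+(az1-az0)*t,pit[0]+(pit[1]-pit[0])*t);g=np.array(g0)*(1-t)+np.array(g1)*t
        q=step(q,g+Rm[:,0]*.019,mk(Rm))
    a,M=pose6(q)
    if pr:print(np.array(g1),az1,'q',q.round(2),'err',np.linalg.norm(a-g-Rm[:,0]*.019).round(4))
    return q
if __name__=="__main__":
    q=np.array([.24,-.25,-.06,2.26,-.44,.38,2.12])
    q=run(q,(.553,-.093,.2467),1.8,(.50,-.18,.2437),-36);print('act [1.06 -.39 -.87 2.27 .15 .43 .94]')
    q=run(q,(.50,-.18,.2437),-36,(.4424,-.305,.2448),-75);print('act 1.76 -.45 -1.39 2.11 .32 .69 .35')
    q=np.array([.24,-.04,-.1,2.19,-.54,.24,2.21]);q=run(q,(.616,-.0917,.2015),1.8,(.616,-.0912,.224),1.8);print("act .25,-.07,-.11,2.17,-.46,.29,2.13")
    q=run(q,(.616,-.0912,.224),1.8,(.545,-.093,.223),1.8);print("act .25 -.24 -.07 2.31 -.52 .33 2.21")
    q=run(q,(.545,-.093,.223),1.8,(.541,.119,.2236),1.8,15);print("act .7 -.35 -1.01 2.27 -.12 .31 1.31")
    q=run(q,(.541,.119,.2236),1.8,(.621,.1213,.2243),1.8,10);print("act 1.11 .01 -1.47 2.1 .7 .36 .67")
E
python3 sim.py
```

```text
[ 2.52e-01  4.39e-01 -1.00e-03  4.84e-01 -4.00e-03  3.42e-01 -7.00e-03
  3.09e+00 -6.20e-02]
[ 0.5    -0.18    0.2437] -36 q [ 0.93 -0.4  -0.7   2.3   0.06  0.41  1.07] err 0.0
act [1.06 -.39 -.87 2.27 .15 .43 .94]
[ 0.4424 -0.305   0.2448] -75 q [ 1.65 -0.49 -1.24  2.15  0.22  0.66  0.45] err 0.0
act 1.76 -.45 -1.39 2.11 .32 .69 .35
[ 0.616  -0.0912  0.224 ] 1.8 q [ 0.24 -0.05 -0.07  2.15 -0.62  0.33  2.3 ] err 0.0
act .25,-.07,-.11,2.17,-.46,.29,2.13
[ 0.545 -0.093  0.223] 1.8 q [ 0.25 -0.22 -0.03  2.3  -0.66  0.38  2.37] err 0.0
act .25 -.24 -.07 2.31 -.52 .33 2.21
[0.541  0.119  0.2236] 1.8 q [ 0.57 -0.36 -0.85  2.3  -0.26  0.31  1.47] err 0.0
act .7 -.35 -1.01 2.27 -.12 .31 1.31
[0.621  0.1213 0.2243] 1.8 q [ 1.08 -0.16 -1.34  2.14  0.02  0.27  1.26] err 0.0
act 1.11 .01 -1.47 2.1 .7 .36 .67
```

```bash
cat > search.py <<'E'
from sim import *
import sys
q0=np.array([1.9,-.5,-1.47,1.99,.29,1.05,.03]);g0=np.array([.370,-.309,.271]);a0=-102
rng=np.random.default_rng(0);best=[]
import time;T=time.time()
while time.time()-T<400:
    g1=np.array([rng.uniform(.25,.56),rng.uniform(-.55,-.1),rng.uniform(.25,.42)])
    if not .42<np.hypot(g1[0],g1[1])<.75: continue
    a1=rng.uniform(-130,10)
    gp=np.array([.4385+rng.uniform(-.03,.04),-.304+rng.uniform(-.04,.04),.255]);a2=rng.uniform(-125,-40)
    q=run(q0,g0,a0,g1,a1,8,pr=False);
    q=run(q,g1,a1,gp,a2,8,pr=False)
    gf=gp.copy();gf[2]=.113;q2=run(q,gp,a2,gf,a2,8,pr=False)
    a,M=pose6(q2);Rm=rot(a2,45);e=np.linalg.norm(a-gf-Rm[:,0]*.019)
    m=np.minimum(q2-LO,HI-q2).min();m1=np.minimum(q-LO,HI-q).min()
    best.append((e-.02*min(m,m1,.15),e,m,m1,g1.round(3),a1,gp.round(3),a2,q.round(2),q2.round(2)))
best.sort(key=lambda t:t[0]);print(len(best))
for b in best[:6]:print(b)
E
OMP_NUM_THREADS=1 python3 search.py
```

```text
[ 2.52e-01  4.39e-01 -1.00e-03  4.84e-01 -4.00e-03  3.42e-01 -7.00e-03
  3.09e+00 -6.20e-02]
786
(np.float64(-0.0029999999999662393), np.float64(3.376072542521636e-14), np.float64(0.5233328005117881), np.float64(0.6332805920004096), array([ 0.501, -0.434,  0.287]), 6.384480809593782, array([ 0.457, -0.331,  0.255]), -107.72152890695115, array([ 0.19,  0.21, -0.04,  1.79,  0.82,  1.34, -0.42]), array([ 0.18,  0.39, -0.03,  1.9 ,  0.9 ,  1.15, -0.65]))
(np.float64(-0.0029999999999591642), np.float64(4.0835875785963896e-14), np.float64(0.51179128255746), np.float64(0.6220049782444084), array([ 0.427, -0.547,  0.381]), 6.957199937620402, array([ 0.45 , -0.318,  0.255]), -109.06184416313829, array([ 0.32,  0.2 , -0.2 ,  1.8 ,  0.83,  1.39, -0.47]), array([ 0.3 ,  0.38, -0.18,  1.91,  0.93,  1.2 , -0.71]))
(np.float64(-0.0029999999999584396), np.float64(4.156034433012289e-14), np.float64(0.5085704984223891), np.float64(0.6188478472746779), array([ 0.409, -0.539,  0.278]), -6.3213772913013315, array([ 0.464, -0.299,  0.255]), -106.09146134073438, array([ 0.27,  0.2 , -0.19,  1.8 ,  0.83,  1
[... 442 characters left out ...]
0029999999999533807), np.float64(4.6619285348807235e-14), np.float64(0.656976727918352), np.float64(0.47630557088864767), array([ 0.462, -0.453,  0.289]), -21.80884104113376, array([ 0.462, -0.291,  0.255]), -121.26120285229597, array([ 0.34,  0.32, -0.28,  1.65,  0.79,  1.58, -0.64]), array([ 0.32,  0.49, -0.27,  1.76,  0.84,  1.4 , -0.84]))
(np.float64(-0.002999999999949578), np.float64(5.04221224282734e-14), np.float64(0.515855101904179), np.float64(0.5735420062417624), array([ 0.288, -0.325,  0.329]), -68.45783211724381, array([ 0.434, -0.289,  0.255]), -114.65651642936024, array([ 0.36,  0.21, -0.3 ,  1.79,  0.8 ,  1.49, -0.57]), array([ 0.34,  0.39, -0.28,  1.9 ,  0.89,  1.3 , -0.8 ]))
```

```bash
python3 - <<'E'
from sim import *
q0=np.array([1.9,-.5,-1.47,1.99,.29,1.05,.03]);g0=(.370,-.309,.271)
for v,av in(((.46,-.44,.28),-20),((.46,-.44,.28),-5),((.49,-.43,.28),5)):
  for n in(10,20):
    q=run(q0,g0,-102,v,av,n);q=run(q,v,av,(.455,-.32,.255),-107,n);q=run(q,(.455,-.32,.255),-107,(.455,-.32,.113),-107)
E
python3 - <<'E'
from h import *
goto((.46,-.44,.28),rot(-10,45),True)
E
```

```text
[ 2.52e-01  4.39e-01 -1.00e-03  4.84e-01 -4.00e-03  3.42e-01 -7.00e-03
  3.09e+00 -6.20e-02]
[ 0.46 -0.44  0.28] -20 q [ 0.23 -0.04  0.65  2.   -0.7   0.61  2.59] err 0.0006
[ 0.455 -0.32   0.255] -107 q [ 0.45  0.2  -0.35  1.8   0.87  1.38 -0.46] err 0.0
[ 0.455 -0.32   0.113] -107 q [ 0.42  0.39 -0.33  1.91  0.99  1.22 -0.72] err 0.0
[ 0.46 -0.44  0.28] -20 q [ 0.31 -0.04  0.57  2.   -0.72  0.62  2.6 ] err 0.0003
[ 0.455 -0.32   0.255] -107 q [ 0.49  0.21 -0.4   1.8   0.88  1.39 -0.47] err 0.0
[ 0.455 -0.32   0.113] -107 q [ 0.46  0.4  -0.37  1.91  1.    1.23 -0.72] err 0.0
[ 0.46 -0.44  0.28] -5 q [-0.54 -0.31  1.32  2.   -0.33  0.63  2.53] err 0.0268
[ 0.455 -0.32   0.255] -107 q [ 0.34  0.2  -0.23  1.8   0.85  1.36 -0.45] err 0.0
[ 0.455 -0.32   0.113] -107 q [ 0.32  0.38 -0.21  1.92  0.95  1.19 -0.69] err 0.0
[ 0.46 -0.44  0.28] -5 q [-0.46 -0.23  1.27  1.99 -0.45  0.66  2.6 ] err 0.027
[ 0.455 -0.32   0.255] -107 q [ 0.26  0.19 -0.14  1.81  0.83  1.35 -0.44] err 0.0
[ 0.455 -0.32   0.113] -107 q [ 0.25  0.38 -0.12  1.92  0.92  1.17 -0.68] err 0.0
[ 0.49 -0.43  0.28] 5 q [-0.25 -0.13  1.    1.94 -0.43  0.73  2.53] err 0.0496
[ 0.455 -0.32   0.255] -107 q [ 0.28  0.19 -0.16  1.81  0.83  1.36 -0.44] err 0.0
[ 0.455 -0.32   0.113] -107 q [ 0.26  0.38 -0.14  1.92  0.93  1.17 -0.68] err 0.0
[ 0.49 -0.43  0.28] 5 q [-0.51 -0.26  1.24  1.98 -0.36  0.68  2.59] err 0.0499
[ 0.455 -0.32   0.255] -107 q [ 0.19  0.19 -0.05  1.81  0.82  1.34 -0.43] err 0.0
[ 0.455 -0.32   0.113] -107 q [ 0.17  0.37 -0.04  1.92  0.9   1.15 -0.66] err 0.0
shift [ 60.5 -71.  130.9] 161.0 turn [-1.178 -1.127  0.009] 93.4
```

```bash
python3 - <<'E'
from sim import *
q0=np.array([1.9,-.5,-1.47,1.99,.29,1.05,.03]);g0=(.370,-.309,.271)
for v,av in(((.46,-.44,.28),-30),((.46,-.44,.28),-40)):
    q=run(q0,g0,-102,v,av,15);q=run(q,v,av,(.455,-.32,.255),-107,15);q=run(q,(.455,-.32,.255),-107,(.455,-.32,.113),-107)
E
python3 - <<'E'
from h import *
goto((.415,-.375,.28),rot(-66,45),True)
goto((.46,-.44,.28),rot(-30,45),True)
E
```

```text
[ 2.52e-01  4.39e-01 -1.00e-03  4.84e-01 -4.00e-03  3.42e-01 -7.00e-03
  3.09e+00 -6.20e-02]
[ 0.46 -0.44  0.28] -30 q [ 0.83 -0.08 -0.01  2.05 -0.56  0.48  2.28] err 0.0
[ 0.455 -0.32   0.255] -107 q [ 0.93  0.29 -0.91  1.8   0.99  1.48 -0.54] err 0.0
[ 0.455 -0.32   0.113] -107 q [ 0.83  0.51 -0.82  1.91  1.17  1.39 -0.81] err 0.0
[ 0.46 -0.44  0.28] -40 q [ 1.03 -0.1  -0.28  2.07 -0.26  0.4   1.82] err 0.0
[ 0.455 -0.32   0.255] -107 q [ 1.01  0.33 -1.03  1.8   1.04  1.52 -0.56] err 0.0
[ 0.455 -0.32   0.113] -107 q [ 0.9   0.55 -0.91  1.91  1.21  1.43 -0.83] err 0.0
shift [ 30.5 -42.4  66.9] 85.0 turn [-0.484 -0.438 -0.009] 37.4
shift [ 63.7 -74.3 130.4] 163.0 turn [-0.93  -0.88   0.002] 73.4
```

Call:
arm_command(targets=[[255, 3, -3, 6, -0.05, -0.04, 0], [255, 8, -10, 17, -0.12, -0.11, 0], [255, 14, -18, 30, -0.21, -0.2, 0], [255, 20, -26, 44, -0.31, -0.29, 0], [255, 27, -35, 58, -0.42, -0.39, 0], [255, 34, -43, 73, -0.53, -0.5, 0], [255, 42, -51, 88, -0.64, -0.6, 0], [255, 50, -60, 104, -0.75, -0.71, 0], [255, 57, -68, 119, -0.85, -0.8, 0], [255, 62, -73, 128, -0.91, -0.86, 0]])

```text
time: 24.6
ee_pos: [0.4624, -0.4322, 0.2655]
eef_rot: [-0.514, 0.48, 0.031, 0.71]
ft_force: [0.4, 1.4, -1.2]
width: 0.0228
```

Run:
```python
from h import *
st();goto((.455,-.32,.255),rot(-107,45),True)
cv2.imwrite("pics/w20.png",camera("wrist")[:,:,::-1])
```

```text
24.6 p [ 0.4624 -0.4322  0.2655] x [ 0.536 -0.45  -0.714] z [0.65 0.76 0.01] q [ 1.07 -0.14 -0.37  2.09 -0.11  0.41  1.63] F [ 0.44  1.41 -1.18] w 0.0228
shift [-33.6  69.6  67.9] 103.0 turn [ 0.818  0.822 -0.015] 66.4
```

View pics/w20.png

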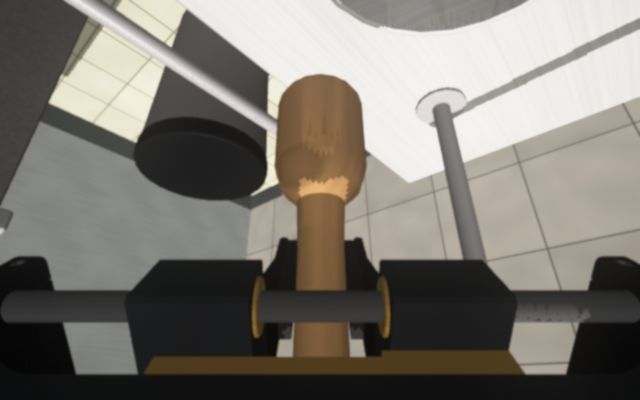

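Call:
arm_command(targets=[[255, -2, 4, 4, 0.05, 0.05, 0], [255, -5, 11, 11, 0.12, 0.12, 0], [255, -9, 19, 18, 0.21, 0.21, 0], [255, -13, 27, 26, 0.3, 0.3, 0], [255, -17, 35, 34, 0.4, 0.4, 0], [255, -21, 43, 42, 0.5, 0.5, -0.01], [255, -25, 51, 50, 0.6, 0.6, -0.01], [255, -29, 60, 58, 0.7, 0.7, -0.01], [255, -32, 66, 65, 0.78, 0.78, -0.015], [255, -34, 70, 68, 0.82, 0.82, -0.015]])

```text
time: 25.65
ee_pos: [0.4513, -0.3313, 0.243]
eef_rot: [-0.212, 0.674, -0.323, 0.63]
ft_force: [-0.6, -0.6, -0.6]
width: 0.0226
```

Call:
arm_command(targets=[[255, 0, 0, 0, 0, 0, 0], [255, 0, 0, 0, 0, 0, 0]])

```text
time: 25.85
ee_pos: [0.4522, -0.3311, 0.2413]
eef_rot: [-0.214, 0.674, -0.318, 0.632]
ft_force: [0.4, 0.5, -0.7]
width: 0.0228
```

Run:
```python
from h import *
st();goto((.452,-.315,.255),rot(-107,45),True)
```

```text
25.85 p [ 0.4522 -0.3311  0.2413] x [-0.111 -0.689 -0.716] z [ 0.987 -0.158 -0.   ] q [ 1.12  0.32 -1.17  1.85  1.04  1.5  -0.49] F [ 0.42  0.54 -0.7 ] w 0.0228
shift [-1.9  1.7 -4.6] 5.0 turn [ 0.098  0.097 -0.013] 7.9
```

Run:
```python
from h import *
goto((.443,-.308,.16),rot(-99.1,45),True)
```

```text
shift [ 62.3  71.8 -12.7] 96.0 turn [-0.    -0.    -0.013] 0.7
```

Call:
arm_command(targets=[[255, 2, 4, -6, 0, 0, -0.006], [255, 7, 10, -12, 0, 0, -0.013], [255, 14, 18, -13, 0, 0, -0.013], [255, 22, 27, -13, 0, 0, -0.013], [255, 30, 36, -13, 0, 0, -0.013], [255, 38, 45, -13, 0, 0, -0.013], [255, 46, 54, -13, 0, 0, -0.013], [255, 54, 63, -13, 0, 0, -0.013], [255, 60, 69, -13, 0, 0, -0.013], [255, 62, 72, -13, 0, 0, -0.013]])

```text
time: 26.85
ee_pos: [0.4391, -0.322, 0.147]
eef_rot: [-0.217, 0.673, -0.324, 0.628]
ft_force: [0.1, -0.5, -2.2]
width: 0.0229
```

Run:
```python
from h import *
st();goto((.443,-.308,.115),rot(-99.1,45),True)
for n in("scene","top","wrist"): cv2.imwrite(f"pics/{n}21.png",camera(n)[:,:,::-1])
a=cv2.imread('pics/top21.png')[180:330,380:540];b=cv2.imread('pics/scene21.png')[100:250,160:320]
cv2.imwrite('pics/c21.png',np.hstack([cv2.resize(a,(400,375)),cv2.resize(b,(400,375))]))
```

```text
26.85 p [ 0.4391 -0.322   0.147 ] x [-0.117 -0.7   -0.705] z [ 0.986 -0.164 -0.001] q [ 1.02  0.44 -1.1   1.97  1.16  1.47 -0.7 ] F [ 0.08 -0.47 -2.19] w 0.0229
shift [31.3 32.9  1.6] 45.0 turn [-0.004 -0.005  0.003] 0.4
```

View pics/c21.png

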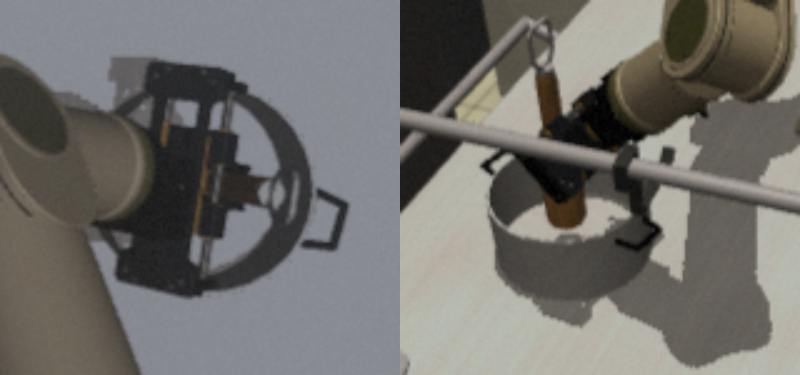

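View pics/wrist21.png

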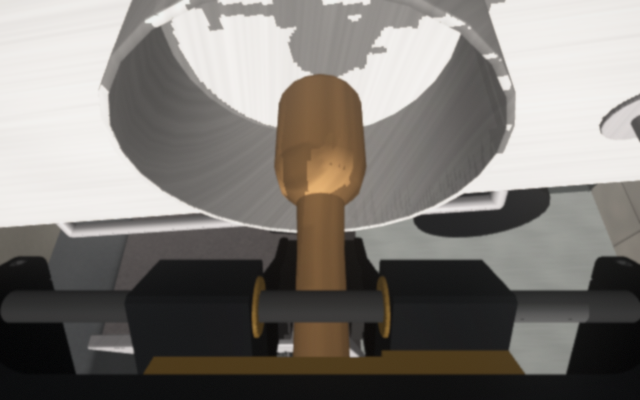

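Call:
arm_command(targets=[[255, 4, 4, 0.5, 0, 0, 0], [255, 9, 9, 1, 0, 0, 0], [255, 14, 14.5, 1, 0, 0, 0], [255, 19, 20, 1, 0, 0, 0], [255, 24, 25, 1, 0, 0, 0], [255, 27.5, 28.5, 1, 0, 0, 0], [255, 27.5, 28.5, 1, 0, 0, 0]])

```text
time: 27.7
ee_pos: [0.4402, -0.3217, 0.1077]
eef_rot: [-0.217, 0.673, -0.324, 0.628]
ft_force: [-0.4, -0.2, -2.2]
width: 0.0231
```

Call:
arm_command(targets=[[255, 1.5, 1.5, 0, 0, 0, 0], [255, 3, 3, 0, 0, 0, 0], [255, 3.5, 3.5, 0, 0, 0, 0]])

```text
time: 28.0
ee_pos: [0.4404, -0.3219, 0.1036]
eef_rot: [-0.217, 0.673, -0.325, 0.628]
ft_force: [-0.3, -0.2, -1.7]
width: 0.0229
```

Run:
```python
from h import *
st()
```

```text
28.0 p [ 0.4404 -0.3219  0.1036] x [-0.117 -0.7   -0.704] z [ 0.986 -0.165  0.   ] q [ 0.97  0.52 -1.05  1.99  1.23  1.45 -0.79] F [-0.31 -0.15 -1.73] w 0.0229
```

Call:
arm_command(targets=[[255, 0.7, 0.7, 0, 0, 0, 0], [255, 1.4, 1.4, 0, 0, 0, 0], [255, 1.4, 1.4, 0, 0, 0, 0]])

```text
time: 28.3
ee_pos: [0.4404, -0.3218, 0.1016]
eef_rot: [-0.217, 0.673, -0.325, 0.628]
ft_force: [-0.6, -0.4, -0.9]
width: 0.0232
```

Call:
arm_command(targets=[[255, 0.7, 0.7, 0, 0, 0, 0], [255, 0.7, 0.7, 0, 0, 0, 0]])

```text
time: 28.5
ee_pos: [0.4404, -0.3218, 0.1006]
eef_rot: [-0.217, 0.673, -0.325, 0.628]
ft_force: [0.5, -0.4, -1.8]
width: 0.0231
```

Call:
arm_command(targets=[[255, 0.7, 0.7, 0, 0, 0, 0], [255, 0.7, 0.7, 0, 0, 0, 0]])

```text
time: 28.7
ee_pos: [0.4405, -0.322, 0.0998]
eef_rot: [-0.217, 0.673, -0.325, 0.628]
ft_force: [0.7, -0.9, 0.0]
width: 0.0228
```

Call:
arm_command(targets=[[255, 0.7, 0.7, 0, 0, 0, 0], [255, 0.7, 0.7, 0, 0, 0, 0]])

```text
time: 28.9
ee_pos: [0.4405, -0.3223, 0.0997]
eef_rot: [-0.217, 0.673, -0.326, 0.628]
ft_force: [-2.0, -0.2, 6.2]
width: 0.0231
```

Call:
arm_command(targets=[[255, 0.7, 0.7, 0, 0, 0, 0], [255, 0.7, 0.7, 0, 0, 0, 0]])

```text
time: 29.1
ee_pos: [0.4406, -0.3225, 0.0997]
eef_rot: [-0.218, 0.672, -0.326, 0.628]
ft_force: [-4.4, 3.6, 13.0]
width: 0.0231
```

Call:
arm_command(targets=[[255, -0.9, -0.9, 0, 0, 0, 0], [255, -0.9, -0.9, 0, 0, 0, 0]])

```text
time: 29.3
ee_pos: [0.4406, -0.3222, 0.0997]
eef_rot: [-0.217, 0.673, -0.325, 0.628]
ft_force: [-2.4, -0.1, 4.4]
width: 0.0229
```

Run:
```python
from h import *
st()
for n in("scene","top","wrist"): cv2.imwrite(f"pics/{n}22.png",camera(n)[:,:,::-1])
b=cv2.imread('pics/scene22.png')[90:240,150:310]
cv2.imwrite('pics/c22.png',np.hstack([cv2.resize(b,(640,600))]))
```

```text
29.3 p [ 0.4406 -0.3222  0.0997] x [-0.116 -0.701 -0.704] z [ 0.986 -0.165  0.001] q [ 0.96  0.53 -1.04  1.99  1.23  1.45 -0.8 ] F [-2.4  -0.06  4.37] w 0.0229
```

View pics/c22.png

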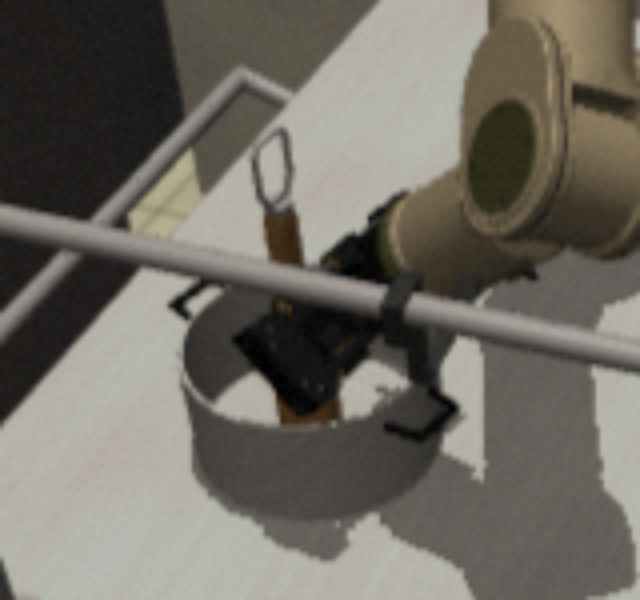

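View pics/wrist22.png

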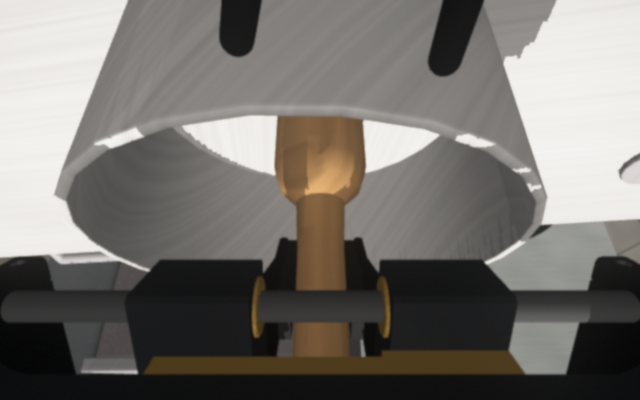

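Call:
arm_command(targets=[[220, 0, 0, 0, 0, 0, 0], [200, 0, 0, 0, 0, 0, 0], [180, 0, 0, 0, 0, 0, 0], [160, 0, 0, 0, 0, 0, 0], [140, 0, 0, 0, 0, 0, 0], [120, 0, 0, 0, 0, 0, 0], [100, 0, 0, 0, 0, 0, 0], [80, 0, 0, 0, 0, 0, 0], [80, 0, 0, 0, 0, 0, 0], [80, 0, 0, 0, 0, 0, 0]])

```text
time: 30.45
ee_pos: [0.4404, -0.3218, 0.099]
eef_rot: [-0.217, 0.673, -0.325, 0.628]
ft_force: [0.3, -0.1, -0.6]
width: 0.0585
```

Run:
```python
from h import *
st()
for n in("scene","wrist"): cv2.imwrite(f"pics/{n}23.png",camera(n)[:,:,::-1])
b=cv2.imread('pics/scene23.png')[90:240,150:310]
cv2.imwrite('pics/c23.png',np.hstack([cv2.resize(b,(640,600))]))
```

```text
30.45 p [ 0.4404 -0.3218  0.099 ] x [-0.117 -0.7   -0.705] z [ 0.986 -0.164  0.   ] q [ 0.96  0.53 -1.04  2.    1.23  1.45 -0.8 ] F [ 0.26 -0.11 -0.62] w 0.0585
```

View pics/c23.png

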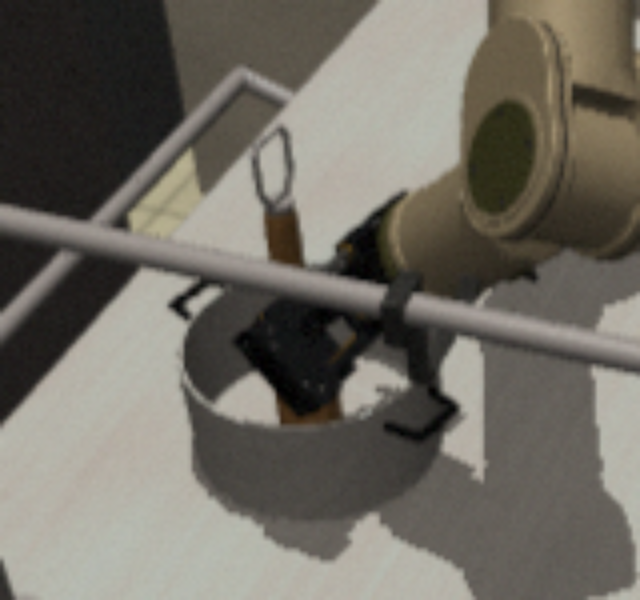

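View pics/wrist23.png

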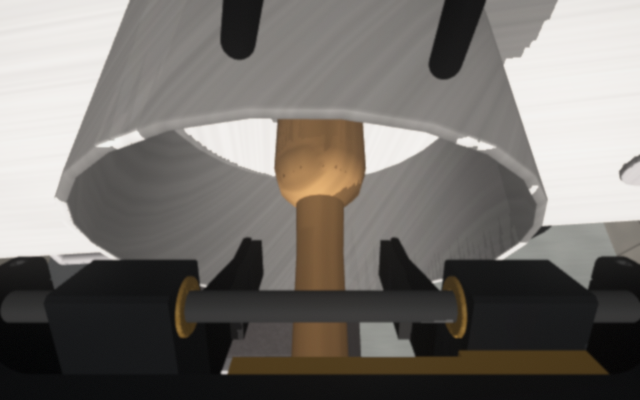

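Call:
arm_command(targets=[[80, -4, 0, 0, 0, 0, 0], [80, -10, 0, 0, 0, 0, 0], [80, -18, 0, 0, 0, 0, 0], [80, -26, 0, 0, 0, 0, 0], [80, -34, 0, 0, 0, 0, 0], [80, -42, 0, 0, 0, 0, 0], [80, -50, 0, 0, 0, 0, 0], [80, -58, 0, 0, 0, 0, 0]])

```text
time: 31.35
ee_pos: [0.4473, -0.2807, 0.1404]
eef_rot: [-0.217, 0.673, -0.325, 0.628]
ft_force: [-0.2, -0.2, 0.7]
width: 0.0595
```

Run:
```python
from h import *
st()
```

```text
31.35 p [ 0.4473 -0.2807  0.1404] x [-0.116 -0.7   -0.704] z [ 0.986 -0.164  0.   ] q [ 0.94  0.47 -1.11  1.97  1.14  1.52 -0.78] F [-0.21 -0.21  0.69] w 0.0595
```

Call:
arm_command(targets=[[80, -10, 0, 0, 0, 0, 0], [80, -22, 0, 0, 0, 0, 0], [80, -34, 0, 0, 0, 0, 0], [80, -46, 0, 0, 0, 0, 0], [80, -58, 0, 0, 0, 0, 0], [80, -70, 0, 0, 0, 0, 0], [80, -80, 0, 0, 0, 0, 0], [80, -80, 0, 0, 0, 0, 0], [80, -80, 0, 0, 0, 0, 0]])

```text
time: 32.25
ee_pos: [0.4565, -0.2253, 0.1962]
eef_rot: [-0.217, 0.673, -0.325, 0.628]
ft_force: [0.2, -0.4, 0.7]
width: 0.0596
```

Run:
```python
from h import *
st()
for n in("scene","top"): cv2.imwrite(f"pics/{n}24.png",camera(n)[:,:,::-1])
```

```text
32.25 p [ 0.4565 -0.2253  0.1962] x [-0.117 -0.7   -0.704] z [ 0.986 -0.164  0.   ] q [ 0.88  0.41 -1.18  1.9   1.04  1.63 -0.75] F [ 0.25 -0.36  0.74] w 0.0596
```

View pics/scene24.png

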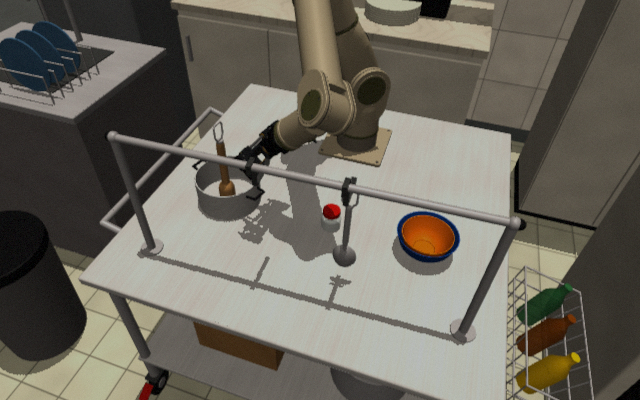

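View pics/top24.png

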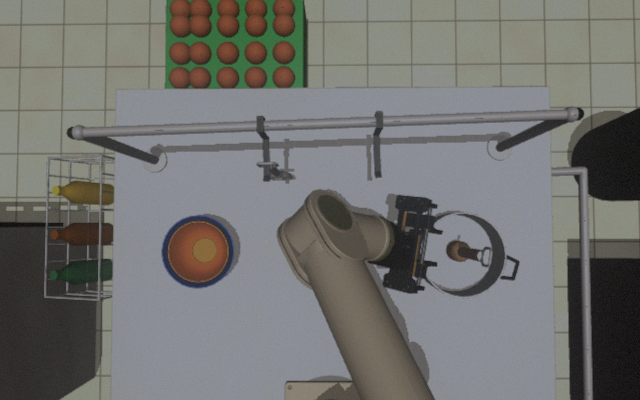

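Call:
arm_command(targets=[[80, -10, 0, 0, 0, 0, 0], [80, -22, 0, 0, 0, 0, 0], [80, -34, 0, 0, 0, 0, 0], [80, -40, 0, 0, 0, 0, 0], [80, -40, 0, 0, 0, 0, 0], [80, -40, 0, 0, 0, 0, 0]])

```text
time: 32.95
ee_pos: [0.4612, -0.1972, 0.2243]
eef_rot: [-0.217, 0.673, -0.325, 0.628]
ft_force: [0.0, 0.4, -0.5]
width: 0.0594
```

Run:
```python
from h import *
st()
for n in("scene","top"): cv2.imwrite(f"pics/{n}25.png",camera(n)[:,:,::-1])
a=cv2.imread('pics/top0.png');b=cv2.imread('pics/top25.png')
d=lambda i:i[200:310,435:530]
cv2.imwrite('pics/cmp.png',np.hstack([cv2.resize(d(a),None,fx=4,fy=4),cv2.resize(d(b),None,fx=4,fy=4)]))
```

```text
32.95 p [ 0.4612 -0.1972  0.2243] x [-0.116 -0.7   -0.704] z [ 0.986 -0.164  0.   ] q [ 0.84  0.39 -1.2   1.86  1.    1.69 -0.75] F [ 0.05  0.41 -0.53] w 0.0594
```

View pics/cmp.png

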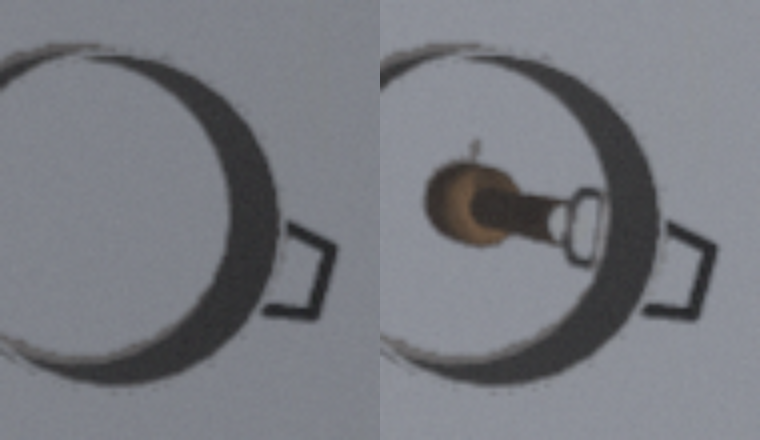

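View pics/scene25.png

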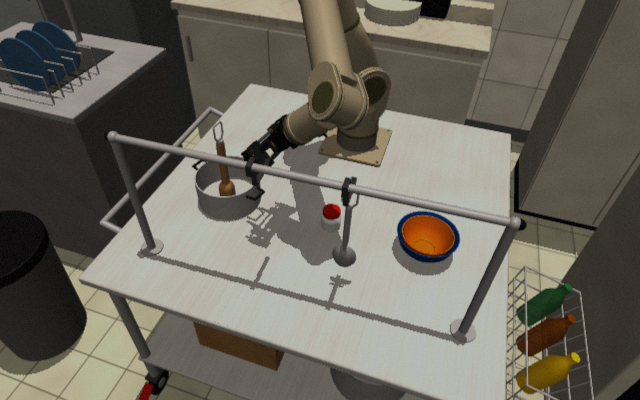

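Pot is unmoved (the same outline in both views), the masher stands on its head near the pot's centre, and the spoon hangs on the spare hook. Handing in.

```bash
python3 -c "
from bench import *
print(close_job())"
```

```text
the job is handed in; nothing more can be done
None
```

The spoon now hangs on the formerly empty hook. After moving it, I took the masher down and stood it head down near the middle of the pot. I handed the job in at about 33 s of the 72 s allowed.

- **Last checks:** In the final pictures the spoon hung still on its hook and the masher stood upright in the pot without leaning. The pot's outline matched the first picture, and the jar and bowls looked undisturbed in the views, though I did not measure them. The gripper was clear of everything, with no contact force beyond noise.
- **Forces:** The highest wrist force I saw was about 14 N, when the masher's foot touched the pot floor.
- **What went wrong:** My first two attempts to line up over the pot stalled at joint limits. The masher drifted about 30 mm while inside the pot on the first, and about 75 mm above the pot on the second. The wrist force showed no sign of contact either time. I lifted it, brought the arm round another way and lowered it normally.

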